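# Set a pencilled rail under the bench punch and prick the mark

### The arm

A 6-joint arm with a two-finger parallel gripper is mounted at the origin on the work surface. World frame = base frame: x ahead of the robot, y to its left, z up, the work surface at z = 0. Lengths are in m, angles in rad, forces in N, time in s.
With the tool pointing down it reaches from about 0.35 to 0.775 m from the base axis. Payload 5.5 kg.
Tool frame: the origin (TCP) lies between the finger pads; the fingertips stand 22 mm ahead of it and the grasp point (between the pads) lies 3 mm ahead of it (env.finger_overhang is the distance from the TCP to the fingertips, in m); y points along the fingers, x is the direction in which the jaws open and shut, and the axes are right-handed (so a half turn about y gives the same grasp; the last joint's range is limited). The gripper opens to 85 mm and grips with 20 to 120 N. Pads are 22 mm wide; open, the fingers measure 114 mm over their backs; the gripper's body (76 mm by 85 mm) begins 54 mm behind the grasp point. The pads swing forward as they close: fully open they stand 13 mm farther back than shut.
Start: joints at [-1.377, 0.313, 0.046, 1.304, 0, 1.431], TCP at [0.188, -0.543, 0.232] pointing down, gripper open.
Joint ranges: [-2.76, 2.76], [-0.86, 1.69], [-1.03, 1.26], [-2.2, 2.34], [-1.47, 1.5], [-3.14, 3.14]. Speed limits (rad/s): [2.57, 2.57, 3.14, 3.14, 3.14, 3.14].

### API

Orientations are given as a unit quaternion [w, x, y, z].
In Python, from workcell import monitor, cams, job, env gives the robot as it stands.
- The arm moves only by the tool drive_tool, never from a script. Its argument "plan" is text: rows parted by semicolons, each of 7 numbers parted by spaces: the opening, from -1 (shut) to 1 (fully open), then the shift along the tool's x, y, z in mm, then the turn, a rotation vector about the tool's x, y, z in degrees. In form: gripper x y z rx ry rz; .... A call has 1 to 8 rows; each row shifts and turns the pose as measured when the row begins, along the tool's axes as they then stand; what a row does not reach is not made up. A row lasts 1/8 s, in which the tool goes at most 62.5 mm and 10.7 degrees, less where a joint would pass 70% of its speed; a pose out of reach is approached as far as the arm can. A call is refused whole if a number of a shift passes 62.5 or a number of a turn 10.7, either way. A call with a gripper value outside its range is refused whole. The fingers move at their own pace and stop on an object; "grip_force" is the grip in N (left out, the last holds). Time passes only in rows, so rows that do not move let the fingers close. It gives the time, the measured TCP pose, the force and the opening at its end, in the units of the state.
- monitor.get_state(): the state, without advancing time (a new reading comes with each control period).
- cams.read_camera(name): name is "scene" or "top" or "wrist"; returns (picture, depth): 384x512x3 uint8, red, green, blue; 384x512 float32, m along the optical axis (not along the pixel's ray), 0 where there is no reading.
- cams.calibration(name): a dict with "fx", "fy", "cx", "cy" (pixels), "R" (3x3) and "t" (3): a world point X has camera coordinates R X + t. Camera axes: x right, y down, z forward; pixel columns grow to the right and rows downward; lengths in m; the calibration is good to about 2 mm. A picture is of the moment at which its call begins: read the wrist's pose just before it. calibration takes no time and is no camera call; for the wrist camera it gives the pose at the moment of the call.
- job.hand_in(): hands the job in, once; it reports no verdict.
The state is a dict: "clock": time; "joint_pos": joint angles; "qvel": joint speeds; "tau": joint torques, N m; "tcp_pos": TCP position; "orientation": TCP orientation; "wrist_force": force on the tool from outside, world axes, zero at the start; "ft_torque": the same for the moment, N m; "finger_gap": finger opening in m.
Only numpy, scipy, OpenCV 4.12 (cv2) and the standard library are available. Lean on these libraries where they do the work, as an engineer would, in place of code of your own. Each camera call takes 0.05 s, during which the arm holds its last target.

### The job

Without lifting it off the bench, slide the wooden rail under the punch, pushing its plain end gently home against the steel stop bar, square to it, so that the pencilled cross sits right under the punch tip, and let go of it. Then press the punch's black knob down until the tip bears on the cross, and let it spring back up. Punch nowhere but on the cross, and leave the jar, the tape roll and the knife where they are.

Things in the scene. Friction and masses are not known exactly. Their poses are not given: they have to be found in the camera images.
- rail_mid (a point): Centre (half-way up) of the loose light-wood rail, 130 long (x) x 46 wide (y) x 40 mm high, 0.12 to 0.24 kg. +x points to its plain end, 65 mm from here, which goes against the stop; at the other end the last 12 mm are only 28 mm high (half-lap step). Starts flat on the bench left of the punch, plain end turned within 20 degrees of the stop. Can be gripped across the 46 mm.
- mark (a point): Centre of the dark pencilled cross on the rail's top face, on its centre line, 50 mm from the plain end and 15 mm in +x from rail_mid; axes as rail_mid.
- rail: The same rail, origin at the centre of its underside.
- press: Fixed bench punch; origin on the bench exactly under the punch tip, x points along the feed, square to the stop bar (roughly to the robot's right), y roughly away from the robot, z up. Its column (to 224 mm high) stands on a 140 x 90 mm foot, 14 mm high, centred at x +50, y +190 mm; a cross arm (171 to 201 mm high) runs from it to the punch's sleeve (to 209 mm high).
- stop: Fixed steel stop bar on the bench, 200 mm long (y) x 16 x 24 mm high; axes as press; origin at the middle of the face that the rail meets, on the bench, 50 mm in +x from the press origin. With the rail's plain end against it the cross is at the right depth under the tip.
- punch: Sprung upright punch, origin at the lowest point of its tip, at rest 55 mm above the bench (15 mm above the rail's top). Slides straight down, at most 24 mm, against a spring (3 N at rest, 5 N when the tip reaches the rail) and springs back. Its round black knob, 48 mm across, is straight above the tip and clear of everything, top face 183 mm above the tip (238 mm above the bench).
- jar: Bystander: glass jar with steel lid, 72 mm across, about 100 mm high, origin under its centre; stands behind the stop bar, on its far side from the rail.
- tape: Bystander: paper tape roll lying flat, 100 mm across, 24 mm high; lies beyond the work, seen from the robot.
- knife: Bystander: aluminium craft knife lying flat, about 180 mm long, 16 x 12 mm; to the right of the stop bar, nearer the robot.
- guard: Fixed clear plate with dark metal rim under the cross arm; origin and axes as press. Spans x -85 to +60, y -94 to +94 mm, 151 to 160 mm above the bench. It leaves no room for an upright hand over the rail's final place: come in under it from the press's -x side (left), leaning about 40 to 45 degrees, and grip near the half-lap end (about 26 mm from it). Below it only the punch tip hangs.
Mind the look-alikes: they are no part of the job. Of the things like the rail, leave any that is green; of the rest the smaller one is meant.

How it is judged:
On the way, in this order (a step that is already met when the one before it is completed fails the run):
1. the rail's end is pushed up against the stop bar (more than 1 N) (contact force between rail and stop above 1 N).
2. the rail is let go at rest with the cross within 4 mm of the tip's axis, end within 3 mm of the stop and square to it within 3 degrees (horizontal distance between mark and punch below 0.004 m and x of mark in the frame of stop above -0.053 m and angle between the x axis of rail and the x axis of press, either way round below 0.053 rad and contact force between the fingers and rail below 0.3 N and linear speed of rail below 0.01 m/s), for 0.2 s.
3. the punch is pressed down so that its tip bears on the cross (more than 4 N, within 4 mm) (contact force between punch and rail above 4 N and horizontal distance between mark and punch below 0.004 m), for 0.1 s.
At the end, for the whole second after the job is handed in: The rail lies still and flat with its cross within 4 mm of the punch axis, its plain end within 3 mm of the stop and square within 3 degrees; the punch is back up (within 3 mm) (horizontal distance between mark and punch below 0.004 m and x of mark in the frame of stop above -0.053 m and angle between the x axis of rail and the x axis of press, either way round below 0.053 rad and angle between rail's own z axis and vertical below 0.05 rad and height (world z) of punch above 0.052 m and linear speed of rail below 0.01 m/s); the robot touches nothing.
It fails at once if the rail is lifted more than 15 mm off the bench (height (world z) of rail_mid above 0.035 m).
It fails at once if the rail is rammed against the stop (over 40 N) (contact force between rail and stop above 40 N).
It fails at once if the punch bears on the rail more than 6 mm from the cross (contact force between punch and rail above 1 N and horizontal distance between mark and punch above 0.006 m).
It fails at once if jar, tape roll or knife moved more than 20 mm (distance of any of jar, tape, knife from where it was at the start of the episode above 0.02 m).
It also fails if it takes over 48 s, if anything falls off the work surface, if the arm or the gripper's body presses on something with over 40 N, if the wrist force passes 120 N, or if a joint passes its speed limit or range.

## Working session

There is one attempt and no reset: what is moved stays moved. The work goes in short steps, Python scripts to look and compute and a tool call to move; the robot and the scene stay as the last step left them, time stands still between calls to the robot, and variables do not carry over. Pictures are saved under pics/ and viewed, and the job is handed in when it is done.

Besides the shell and the picture viewer there is one more tool, called after "Request:" as name(argument=value, ...) on one line, values as JSON. drive_tool: Moves the arm, as the interface text tells. Its arguments: {"type":"object","properties":{"plan":{"type":"string"},"grip_force":{"type":"number"}},"required":["plan"]}

```bash
ls; mkdir -p pics; cat > h.py <<'E'
import numpy as np, cv2
from workcell import monitor, cams, job, env
from scipy.spatial.transform import Rotation as Rn
def Rq(q): return Rn.from_quat([q[1],q[2],q[3],q[0]])
def shot(n,f):
    c=cams.calibration(n); im,d=cams.read_camera(n); cv2.imwrite(f,im[:,:,::-1]); np.savez(f[:-4]+'.npz',im=im,d=d,**{k:np.array(c[k]) for k in c}); return im,d,c
def load(f):
    z=np.load(f); return z['im'],z['d'],{k:z[k] for k in ['fx','fy','cx','cy','R','t']}
def ray(c,u,v,h):
    R=np.array(c['R']);t=np.array(c['t']); o=-R.T@t
    d=R.T@np.array([(u-c['cx'])/c['fx'],(v-c['cy'])/c['fy'],1]); return o+d*(h-o[2])/d[2]
def pts(c,d):
    R=np.array(c['R']);t=np.array(c['t']); v,u=np.mgrid[:d.shape[0],:d.shape[1]]
    P=np.stack([(u-c['cx'])/c['fx']*d,(v-c['cy'])/c['fy']*d,d],-1); return (P-t)@R
def proj(c,X):
    p=np.array(c['R'])@np.array(X)+np.array(c['t']); return np.array([c['fx']*p[0]/p[2]+c['cx'],c['fy']*p[1]/p[2]+c['cy']])
E
python3 - <<'E'
from h import *
print(monitor.get_state())
for n in ['scene','top','wrist']:
    im,d,c=shot(n,f'pics/{n}0.png'); print(n,-np.array(c['R']).T@np.array(c['t']),c['fx'])
E
```

```text
pics
{'clock': 0.0, 'joint_pos': array([-1.37662327e+00,  3.13982007e-01,  4.50149626e-02,  1.30360135e+00,
       -2.83918106e-05,  1.43119069e+00]), 'qvel': array([-0.00145132,  0.00074062, -0.00198022, -0.00050138, -0.00047837,
       -0.00044124]), 'tau': array([-3.38885420e-04, -4.80632579e+01,  2.98530221e+01,  1.95118063e-02,
        2.36655308e-05,  6.95940798e-06]), 'tcp_pos': array([ 0.18826227, -0.5427834 ,  0.23073405]), 'orientation': array([ 0.57653425, -0.5756873 ,  0.41045694, -0.40953326]), 'wrist_force': array([-0.27681303,  0.16184133, -0.74415915]), 'ft_torque': array([ 0.01269465,  0.00203027, -0.00790061]), 'finger_gap': 0.08528098580169235}
scene [ 1.26057153 -0.29055726  0.70135352] 433.05790940289825
top [ 0.39006095 -0.03933361  0.96177048] 369.27119715724297
wrist [ 0.25778921 -0.51948553  0.37345822] 335.78276299195096
```

View pics/scene0.png

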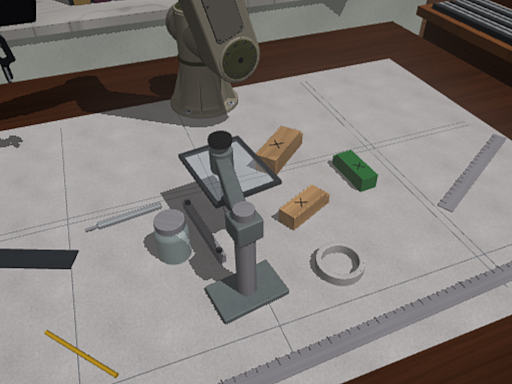

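View pics/top0.png

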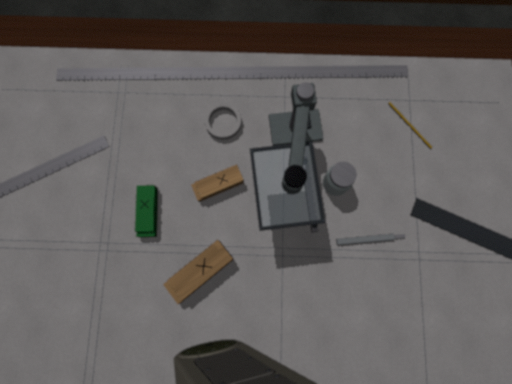

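View pics/wrist0.png

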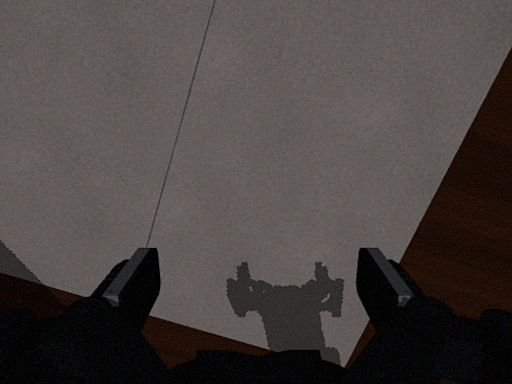

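The top view shows the target, the smaller wooden rail, at about (218,183) with its cross at (222,179). The larger wooden look-alike is at (199,271), the green one at (147,210), the knob at (294,178), the jar at (341,178) and the knife at (368,240).

```bash
python3 - <<'E'
from h import *
for n,roi in [('top',(150,160,250,310)),('scene',(240,110,340,240))]:
    im,d,c=load(f'pics/{n}0.npz')
    P=pts(c,d)
    hsv=cv2.cvtColor(im,cv2.COLOR_RGB2HSV)
    m=((hsv[...,0]>5)&(hsv[...,0]<25)&(hsv[...,1]>70)&(P[...,2]>0.03)&(P[...,2]<0.06)).astype(np.uint8)
    mm=np.zeros_like(m); x0,y0,x1,y1=roi; mm[y0:y1,x0:x1]=m[y0:y1,x0:x1]
    mm=cv2.morphologyEx(mm,cv2.MORPH_CLOSE,np.ones((5,5)))
    cs,_=cv2.findContours(mm,cv2.RETR_EXTERNAL,cv2.CHAIN_APPROX_NONE)
    for k in cs:
        if cv2.contourArea(k)<150: continue
        W=np.array([ray(c,u,v,0.04)[:2] for u,v in k[:,0]])
        r=cv2.minAreaRect((W*1000).astype(np.float32)); 
        sel=cv2.drawContours(np.zeros_like(m),[k],-1,1,-1)>0
        print(n,r,np.median(P[sel][:,2]), cv2.boxPoints(r).round(1).tolist())
        # dark cross
        g=im.sum(2).astype(float); q=cv2.erode(sel.astype(np.uint8),np.ones((5,5)))>0
        if q.any():
            th=np.median(g[q])*0.65; v,u=np.where(q&(g<th)); 
            if len(u): print(' cross px',np.median(u),np.median(v),len(u),[ray(c,np.mean(u),np.mean(v),0.04)])
    # stop / knob via depth
im,d,c=load('pics/top0.npz'); P=pts(c,d)
# knob
s=np.zeros(d.shape,bool); s[150:210,270:320]=1
k=s&(P[...,2]>0.225)&(P[...,2]<0.25)&(d>0)
kk=k.astype(np.uint8); cs,_=cv2.findContours(kk,cv2.RETR_EXTERNAL,cv2.CHAIN_APPROX_NONE)
K=max(cs,key=cv2.contourArea)
W=np.array([ray(c,u,v,0.238)[:2]*1000 for u,v in K[:,0]]).astype(np.float32)
print('knob',cv2.minEnclosingCircle(W),cv2.fitEllipse(W),np.median(P[k],0))
big=cv2.resize(im[60:320,150:390],None,fx=3,fy=3,interpolation=cv2.INTER_CUBIC)
cv2.imwrite('pics/topz.png',big[:600*1,:,::-1][:600,:800])
im,d,c=load('pics/scene0.npz')
cv2.imwrite('pics/scenez.png',cv2.resize(im[120:290,140:390],None,fx=3,fy=3,interpolation=cv2.INTER_CUBIC)[:,:,::-1])
E
```

```text
top ((378.59100341796875, 105.89942169189453), (60.00942611694336, 168.292236328125), 40.88634490966797) 0.052387531820586294 [[300.79998779296875, 149.89999389648438], [411.0, 22.600000381469727], [456.3999938964844, 61.900001525878906], [346.20001220703125, 189.1999969482422]]
 cross px 203.5 265.0 12 [array([0.3929851 , 0.09349364, 0.04      ])]
top ((602.5206909179688, 71.06394958496094), (46.34275817871094, 126.11808776855469), 25.168407440185547) 0.040336181916426454 [[554.7000122070312, 118.30000305175781], [608.4000244140625, 4.099999904632568], [650.2999877929688, 23.799999237060547], [596.7000122070312, 138.0]]
 cross px 222.0 178.5 2 [array([0.61123063, 0.05889411, 0.04      ])]
scene ((608.952880859375, 63.718780517578125), (51.57695770263672, 127.47178649902344), 25.36275863647461) 0.041394842005475996 [[558.2999877929688, 110.30000305175781], [613.0, -4.900000095367432], [659.5999755859375, 17.200000762939453], [605.0, 132.39999389648438]]
 cross px 301.0 202.0 17 [array([0.61131698, 0.05447471, 0.04      ])]
scene ((378.12188720703125, 101.12022399902344), (72.71533966064453, 183.45687866210938), 40.797035217285156) 0.053576146300237576 [[290.70001220703125, 146.8000030517578], [410.5, 7.900000095367432], [465.6000061035156, 55.400001525878906], [345.70001220703125, 194.3000030517578]]
 cross px 272.5 152.5 36 [array([0.40235357, 0.0746392 , 0.04      ])]
knob ((573.957763671875, -108.42447662353516), 24.416868209838867) ((573.93212890625, -108.5987319946289), (45.482994079589844, 47.58998489379883), 67.8952407836914) [ 0.57373124 -0.10904922  0.23845074]
```

View pics/topz.png

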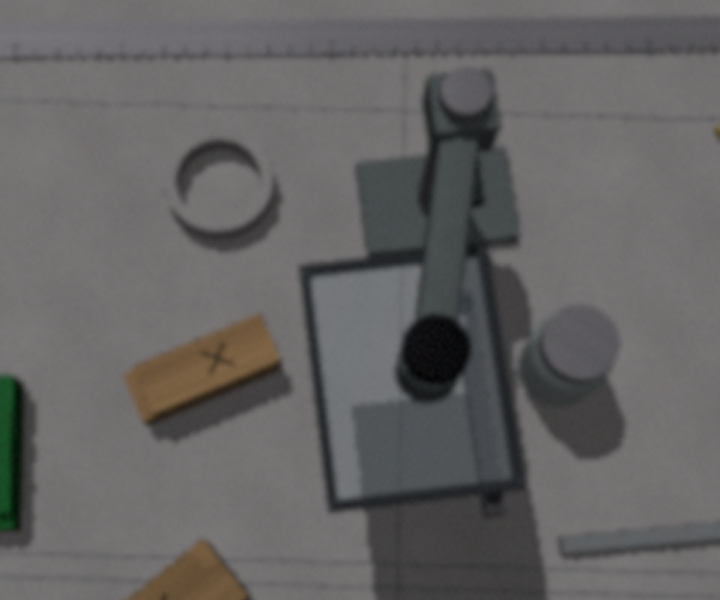

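View pics/scenez.png

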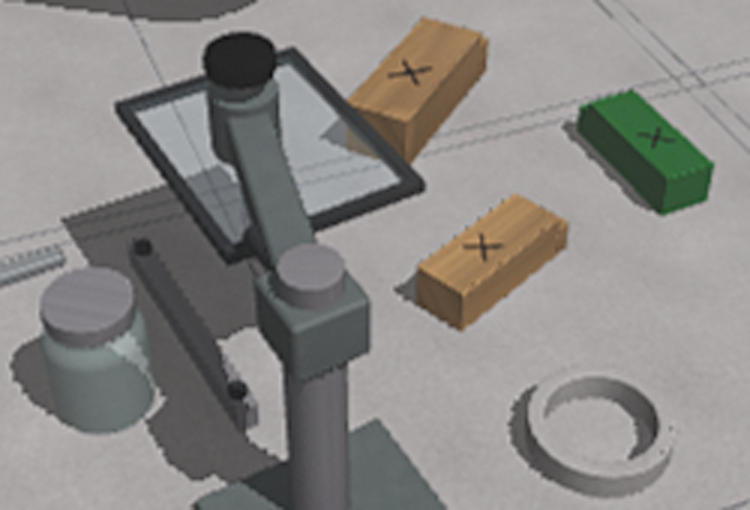

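```bash
python3 - <<'E'
from h import *
im,d,c=load('pics/top0.npz'); P=pts(c,d)
def rect(c,P,im,lo,hi,roi,h,n):
    m=np.zeros(P.shape[:2],np.uint8); x0,y0,x1,y1=roi
    m[y0:y1,x0:x1]=((P[...,2]>lo)&(P[...,2]<hi))[y0:y1,x0:x1]
    q=P[m>0][:,:2]*1000
    r=cv2.minAreaRect(q.astype(np.float32)); print(n,m.sum(),r,np.median(P[m>0][:,2]))
    return m
m=rect(c,P,im,0.145,0.168,(240,135,335,240),.16,'guard top')
rect(c,P,im,0.008,0.02,(262,100,330,150),.014,'foot top')
im2,d2,c2=load('pics/scene0.npz'); P2=pts(c2,d2)
rect(c2,P2,im2,0.145,0.168,(170,130,290,210),.16,'guard scene')
m=rect(c2,P2,im2,0.018,0.032,(180,190,228,268),.024,'stop scene')
rect(c2,P2,im2,0.008,0.02,(195,255,300,325),.014,'foot scene')
cv2.imwrite('pics/m.png',m*255)
for roi,n in [((180,200,215,250),'stop'),]:
    x0,y0,x1,y1=roi
    z=P2[y0:y1,x0:x1]; 
    print(np.round(z[::6,::3,2]*1000).astype(int))
# stop edges: zoomed
cv2.imwrite('pics/stopz.png',cv2.resize(im2[185:275,165:245],None,fx=7,fy=6.5,interpolation=cv2.INTER_CUBIC)[:,:,::-1])
E
```

```text
guard top 4499 ((573.9884033203125, -96.84566497802734), (188.98382568359375, 145.16148376464844), 8.520822525024414) 0.15904881270008733
foot top 1034 ((770.9259643554688, -130.29141235351562), (92.30213928222656, 139.71568298339844), 8.5833158493042) 0.014795395735765642
guard scene 2933 ((571.0194091796875, -98.20451354980469), (191.71231079101562, 146.98997497558594), 8.596055030822754) 0.1598510280363025
stop scene 604 ((586.5974731445312, -201.6896514892578), (201.02670288085938, 83.77765655517578), 8.299060821533203) 0.025564875819018732
foot scene 2419 ((737.8110961914062, -136.9393310546875), (154.67584228515625, 140.61708068847656), 8.319592475891113) 0.01532270182313542
[[  0  24  31  32   3   0   0   2   4   1 156 160]
 [  1  12  26  27  28   1   2   2   3   2   3   0]
 [103   3   4  24  24  27   2   4   1   5   3   1]
 [101 102   4   1  20  27  25  24   2   1   2   2]
 [100  95  75   3   5  13  25  26  28   4   1   2]
 [ 87  79  75   5   2   5   5  24  26  27   1   2]
 [ 73  71  67  48   0   1   5   1  23  25  26  26]
 [ 63  58  52  41   2   4   3   3   2  16  24  26]
 [ 47  42  33  27   6   4   1   1   3   2  10  25]]
```

View pics/stopz.png

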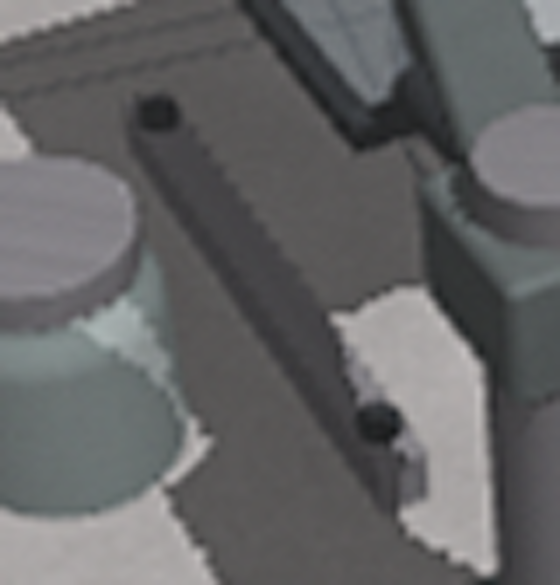

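```bash
python3 - <<'E'
from h import *
s=monitor.get_state(); R=Rq(s['orientation']).as_matrix(); print(R.round(3)); print(s['clock'])
c=cams.calibration('wrist'); o=-np.array(c['R']).T@np.array(c['t']); print('cam in tool',R.T@(o-s['tcp_pos']), 'cam axis in tool', R.T@np.array(c['R'])[2])
print([a for a in dir(env) if a[0]!='_'],env.finger_overhang)
# stop face from scene: bar top plane z=.024 points
im2,d2,c2=load('pics/scene0.npz'); P=pts(c2,d2)
m=np.zeros(d2.shape,np.uint8); m[197:262,183:226]=((P[...,2]>.019)&(P[...,2]<.029))[197:262,183:226]
yw=np.deg2rad(-81.5); px=np.array([np.cos(yw),np.sin(yw)]); py=np.array([-px[1],px[0]]); O=np.array([.575,-.109])
q=(P[m>0][:,:2]-O)*1000; X=q@px;Y=q@py
k=(X>35)&(X<80)&(np.abs(Y)<105); X,Y=X[k],Y[k]
print(len(X),np.polyfit(Y,X,1),np.percentile(X,[2,10,50,90,98]),Y.min(),Y.max())
E
```

```text
[[ 0.328 -0.     0.945]
 [-0.945  0.001  0.328]
 [-0.001 -1.     0.   ]]
0.15
cam in tool [ 0.00050202 -0.142646    0.07332469] cam axis in tool [ 9.15228600e-04  9.58336226e-01 -2.85641105e-01]
['MotionError', 'finger_overhang'] 0.022
486 [1.08089288e-03 6.07822179e+01] [52.05134177 53.70767383 61.00945723 67.37074616 67.92263304] -102.47522726433095 98.36576739716466
```

```bash
python3 - <<'E'
from h import *
for n in ['top','scene']:
    im,d,c=load(f'pics/{n}0.npz'); P=pts(c,d); hsv=cv2.cvtColor(im,cv2.COLOR_RGB2HSV)
    m=(hsv[...,0]>45)&(hsv[...,0]<75)&(hsv[...,1]>120)
    print(n,np.percentile(P[m],[1,5,50,95,99],axis=0).round(3).tolist())
def target(head,lean,G,back=0,graspoff=.003):
    h=np.deg2rad(head);a=np.deg2rad(lean)
    f=np.array([np.cos(h),np.sin(h),0]);z=np.array([0,0,1.])
    y=f*np.sin(a)-z*np.cos(a); x=np.array([-f[1],f[0],0]); zz=np.cross(x,y)
    R=np.stack([x,y,zz],1); return R,np.array(G)-y*(graspoff+back)
R,p=target(-64.7,43,(.585,.108,.027),.1); print(R.round(3),p)
R,p=target(-64.7,43,(.585,.108,.027),0); print(p, p+R@[0,-.1426,.0733])
E
```

```text
top [[0.461, 0.225, 0.014], [0.467, 0.227, 0.022], [0.522, 0.246, 0.04], [0.578, 0.268, 0.043], [0.585, 0.271, 0.044]]
scene [[0.474, 0.227, 0.004], [0.48, 0.229, 0.038], [0.535, 0.249, 0.042], [0.586, 0.27, 0.044], [0.588, 0.274, 0.045]]
[[ 0.904  0.291 -0.313]
 [ 0.427 -0.617  0.661]
 [ 0.    -0.731 -0.682]] [0.55497989 0.17150803 0.10232943]
[0.58412563 0.10984975 0.02919406] [0.51965391 0.24624072 0.08349462]
```

```bash
cat >> h.py <<'E'
def target(head,lean,G,back=0,graspoff=.003):
    h=np.deg2rad(head);a=np.deg2rad(lean)
    f=np.array([np.cos(h),np.sin(h),0]);z=np.array([0,0,1.])
    y=f*np.sin(a)-z*np.cos(a); x=np.array([-f[1],f[0],0]); zz=np.cross(x,y)
    return np.stack([x,y,zz],1),np.array(G)-y*(graspoff+back)
def rows(wps,start=None,maxmm=60,maxdeg=10):
    """wps: list of (R,p). prints per-row shift(mm) & turn(deg) in tool axes"""
    if start is None:
        s=monitor.get_state(); start=(Rq(s['orientation']).as_matrix(),s['tcp_pos'])
    R0,p0=start; k=0
    for R1,p1 in wps:
        rv=Rn.from_matrix(R0.T@R1).as_rotvec(degrees=True); dp=p1-p0
        n=int(max(1,np.ceil(np.linalg.norm(dp)*1000/maxmm),np.ceil(np.linalg.norm(rv)/maxdeg)))
        R=R0
        for i in range(n):
            sh=R.T@dp/n*1000; k+=1
            print(k,' '.join('%.1f'%v for v in list(sh)+list(rv/n)))
            R=R@Rn.from_rotvec(rv/n,degrees=True).as_matrix()
        R0,p0=R1,np.array(p1)
def st():
    s=monitor.get_state(); R=Rq(s['orientation']).as_matrix(); y=R[:,1]
    print('t',round(s['clock'],2),'tcp',(s['tcp_pos']*1000).round(1),'grasp',((s['tcp_pos']+.003*y)*1000).round(1),'F',s['wrist_force'].round(2),'gap',round(s['finger_gap']*1000,1),
      'xhead',np.rad2deg(np.arctan2(R[1,0],R[0,0])).round(2),'xtilt',np.rad2deg(np.arcsin(R[2,0])).round(2),'lean',np.rad2deg(np.arccos(-y[2])).round(2),'yhead',np.rad2deg(np.arctan2(y[1],y[0])).round(1),'q',s['joint_pos'].round(2))
E
python3 - <<'E'
from h import *
s=monitor.get_state(); R0=Rq(s['orientation']).as_matrix()
R1=target(-120,0,[0,0,0])[0]; R2=target(-64.7,0,[0,0,0])[0]
rows([(R0,np.array([.23,-.45,.35])),(R1,np.array([.41,-.12,.36])),(R2,np.array([.50,.15,.26]))])
E
```

```text
1 -24.8 -39.7 23.3 0.0 0.0 0.0
2 -24.8 -39.7 23.3 0.0 0.0 0.0
3 -24.8 -39.7 23.3 0.0 0.0 0.0
4 -36.1 -1.4 39.7 -0.0 -5.8 -0.0
5 -31.9 -1.4 43.2 -0.0 -5.8 -0.0
6 -27.3 -1.4 46.2 -0.0 -5.8 -0.0
7 -22.5 -1.4 48.8 -0.0 -5.8 -0.0
8 -17.4 -1.4 50.8 -0.0 -5.8 -0.0
9 -12.1 -1.4 52.3 -0.0 -5.8 -0.0
10 -6.8 -1.4 53.3 -0.0 -5.8 -0.0
11 -9.5 16.7 46.5 0.0 -9.2 0.0
12 -1.9 16.7 47.4 0.0 -9.2 0.0
13 5.7 16.7 47.1 0.0 -9.2 0.0
14 13.1 16.7 45.6 0.0 -9.2 0.0
15 20.3 16.7 42.9 0.0 -9.2 0.0
16 26.9 16.7 39.1 0.0 -9.2 0.0
```

Request:
drive_tool(plan="1 -25 -40 23 0 0 0; 1 -25 -40 23 0 0 0; 1 -25 -40 23 0 0 0; 1 -36 -1 40 0 -5.8 0; 1 -32 -1 43 0 -5.8 0; 1 -27 -1 46 0 -5.8 0; 1 -23 -1 49 0 -5.8 0")

```text
clock: 1.02
tcp_pos: [0.3336, -0.2554, 0.3569]
orientation: [0.65, -0.645, 0.285, -0.283]
wrist_force: [0.7, -0.5, 0.5]
finger_gap: 0.0857
```

```bash
python3 - <<'E'
from h import *
st()
s=monitor.get_state(); R0=Rq(s['orientation']).as_matrix()
R1=target(-120,0,[0,0,0])[0]; R2=target(-64.7,0,[0,0,0])[0]
rows([(R1,np.array([.41,-.12,.36])),(R2,np.array([.50,.15,.26]))])
E
```

```text
t 1.02 tcp [ 333.6 -255.4  356.9] grasp [ 333.6 -255.4  353.9] F [ 0.67 -0.48  0.46] gap 85.7 xhead -47.41 xtilt -0.26 lean 0.37 yhead 88.0 q [-0.85  0.01 -0.02  1.55  0.    1.55]
1 -16.0 -0.7 49.3 -0.1 -5.8 -0.1
2 -10.9 -0.9 50.7 -0.1 -5.8 -0.1
3 -5.8 -1.0 51.5 -0.1 -5.8 -0.1
4 -9.5 16.7 46.5 0.0 -9.2 0.0
5 -1.9 16.7 47.4 0.0 -9.2 0.0
6 5.7 16.7 47.1 0.0 -9.2 0.0
7 13.1 16.7 45.6 0.0 -9.2 0.0
8 20.3 16.7 42.9 0.0 -9.2 0.0
9 26.9 16.7 39.1 0.0 -9.2 0.0
```

Request:
drive_tool(plan="1 -16 -1 49 0 -5.8 0; 1 -11 -1 51 0 -5.8 0; 1 -6 -1 51 0 -5.8 0; 1 -9 17 46 0 -9.2 0; 1 -2 17 47 0 -9.2 0; 1 6 17 47 0 -9.2 0; 1 13 17 46 0 -9.2 0; 1 20 17 43 0 -9.2 0")

```text
clock: 2.02
tcp_pos: [0.4834, 0.1194, 0.2752]
orientation: [0.7, -0.697, -0.113, 0.11]
wrist_force: [-0.3, -0.4, 0.2]
finger_gap: 0.0854
```

Request:
drive_tool(plan="1 27 17 39 0 -9.2 0; 1 0 0 0 0 0 0; 1 0 0 0 0 0 0")

```text
clock: 2.4
tcp_pos: [0.4961, 0.1692, 0.2554]
orientation: [0.688, -0.685, -0.171, 0.171]
wrist_force: [0.2, 0.0, -0.4]
finger_gap: 0.0855
```

```bash
python3 - <<'E'
from h import *
st(); shot('wrist','pics/w1.png'); shot('top','pics/t1.png')
E
```

```text
t 2.4 tcp [496.1 169.2 255.4] grasp [496.1 169.2 252.4] F [ 0.22  0.03 -0.39] gap 85.5 xhead 27.96 xtilt 0.08 lean 0.23 yhead 96.5 q [ 0.17  0.21 -0.04  1.33  0.    1.26]
```

View pics/w1.png

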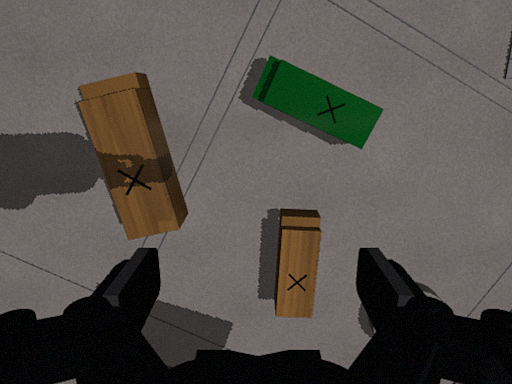

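The wrist view shows the target rail at about (298,262), with its half-lap step at the top (300,215), the cross at (297,283) and the plain end at (294,317). The green block is at (320,100) and the larger look-alike at (135,155).

```bash
python3 - <<'E'
from h import *
im,d,c=load('pics/w1.npz'); P=pts(c,d); hsv=cv2.cvtColor(im,cv2.COLOR_RGB2HSV)
m=np.zeros(d.shape,np.uint8)
m[200:330,265:335]=((hsv[...,0]>5)&(hsv[...,0]<25)&(hsv[...,1]>70)&(P[...,2]>.036)&(P[...,2]<.046))[200:330,265:335]
m=cv2.morphologyEx(m,cv2.MORPH_CLOSE,np.ones((5,5)))
k=max(cv2.findContours(m,0,cv2.CHAIN_APPROX_NONE)[0],key=cv2.contourArea)
W=np.array([ray(c,u,v,.04)[:2]*1000 for u,v in k[:,0]]).astype(np.float32)
r=cv2.minAreaRect(W); print(r,cv2.boxPoints(r).round(1).tolist(), np.median(P[m>0][:,2]))
q=cv2.erode(m,np.ones((5,5)))>0; g=im.sum(2); v,u=np.where(q&(g<.6*np.median(g[q]))); print(len(u),u.mean(),v.mean(),ray(c,(u.min()+u.max())/2,(v.min()+v.max())/2,.04), ray(c,u.mean(),v.mean(),.04))
print(np.round(P[205:325:6,298]*1000).astype(int).tolist())
E
```

```text
((604.0277099609375, 67.45315551757812), (46.30500793457031, 119.72225952148438), 25.1812744140625) [[557.5999755859375, 111.80000305175781], [608.5, 3.4000000953674316], [650.4000244140625, 23.100000381469727], [599.5, 131.5]] 0.04079121620136536
84 296.8809523809524 281.85714285714283 [0.60879046 0.05856601 0.04      ] [0.60910108 0.05895226 0.04      ]
[[572, 136, 1], [574, 130, 7], [572, 129, 27], [576, 123, 28], [576, 119, 38], [580, 113, 39], [584, 106, 39], [587, 100, 40], [591, 93, 41], [595, 87, 41], [599, 80, 41], [603, 73, 41], [606, 66, 42], [610, 59, 42], [615, 51, 40], [619, 44, 41], [623, 37, 41], [627, 30, 42], [632, 22, 41], [655, -10, 2]]
```

```bash
python3 - <<'E'
from h import *
G=[.5852,.1074,.027]
rows([target(-64.8,42,G,.12),target(-64.8,42,G,.0)],maxmm=40)
E
```

```text
1 10.7 27.5 -2.8 -8.4 0.5 0.2
2 10.8 27.5 1.4 -8.4 0.5 0.2
3 10.9 27.0 5.5 -8.4 0.5 0.2
4 10.9 25.8 9.5 -8.4 0.5 0.2
5 10.9 24.1 13.3 -8.4 0.5 0.2
6 -0.0 40.0 0.0 0.0 0.0 0.0
7 -0.0 40.0 0.0 0.0 0.0 0.0
8 -0.0 40.0 0.0 0.0 0.0 0.0
```

Request:
drive_tool(plan="1 11 27 -3 -8.4 0.5 0.2; 1 11 27 1 -8.4 0.5 0.2; 1 11 27 5 -8.4 0.5 0.2; 1 11 26 9 -8.4 0.5 0.2; 1 11 24 13 -8.4 0.5 0.2; 1 0 0 0 0 0 0; 1 0 0 0 0 0 0")

```text
clock: 3.38
tcp_pos: [0.56, 0.1709, 0.1254]
orientation: [-0.391, 0.897, 0.195, -0.075]
wrist_force: [-0.5, -0.3, 0.6]
finger_gap: 0.0852
```

```bash
python3 - <<'E'
from h import *
st()
G=[.5852,.1074,.027]
rows([target(-64.8,42,G,.12),target(-64.8,42,G,.0)],maxmm=40)
E
```

```text
t 3.38 tcp [560.  170.9 125.4] grasp [560.9 169.  123.2] F [-0.49 -0.32  0.64] gap 85.2 xhead 24.08 xtilt 1.05 lean 43.14 yhead -64.8 q [ 0.51  0.48 -0.19  0.97 -0.75  1.69]
1 -4.7 -4.6 15.0 1.1 -1.5 0.0
2 -0.0 40.0 0.0 0.0 0.0 0.0
3 -0.0 40.0 0.0 0.0 0.0 0.0
4 -0.0 40.0 0.0 0.0 0.0 0.0
```

Request:
drive_tool(plan="1 -4.7 -4.6 15 1.1 -1.5 0; 1 0 0 0 0 0 0; 1 0 40 0 0 0 0; 1 0 35 0 0 0 0; 1 0 20 0 0 0 0; 1 0 0 0 0 0 0")

```text
clock: 4.12
tcp_pos: [0.5826, 0.1237, 0.0576]
orientation: [-0.401, 0.89, 0.202, -0.08]
wrist_force: [-0.8, 0.8, 0.7]
finger_gap: 0.0855
```

```bash
python3 - <<'E'
from h import *
st()
G=[.5852,.1074,.027]
rows([target(-64.8,42,G,.0)],maxmm=40)
shot('wrist','pics/w2.png'); shot('scene','pics/s2.png')
E
```

```text
t 4.12 tcp [582.6 123.7  57.6] grasp [583.5 121.9  55.4] F [-0.83  0.76  0.68] gap 85.5 xhead 25.03 xtilt 1.15 lean 41.75 yhead -63.7 q [ 0.41  0.51 -0.33  0.7  -0.73  1.54]
1 -5.2 30.3 8.5 -0.3 -0.9 0.7
```

View pics/s2.png

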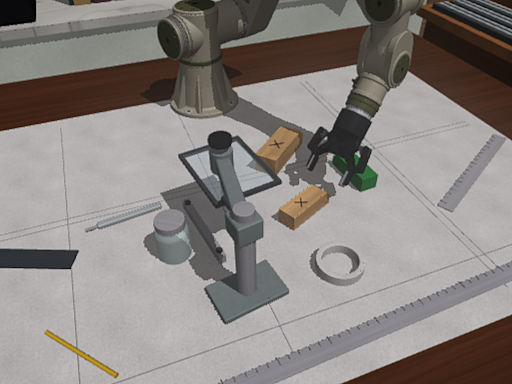

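View pics/w2.png

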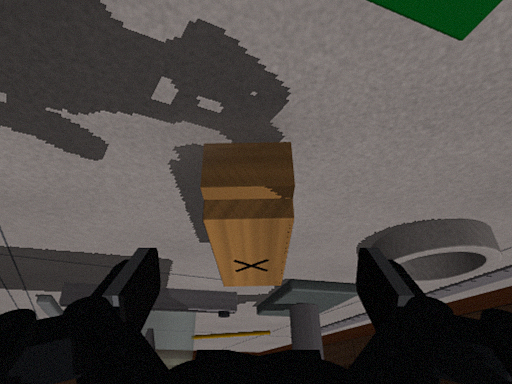

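The scene view shows the open hand behind the rail, around (340,150), and clear of the green block. The wrist view shows the rail between the fingers, slightly left of centre, with the cross at (250,266).

Request:
drive_tool(plan="1 -5 10 8 0 -0.9 0.7; 1 0 10 0 0 0 0; 1 0 10 0 0 0 0; 1 0 0 0 0 0 0; 1 0 0 0 0 0 0")

```text
clock: 4.85
tcp_pos: [0.5861, 0.1114, 0.0308]
orientation: [-0.399, 0.89, 0.202, -0.088]
wrist_force: [-0.1, -0.1, -0.8]
finger_gap: 0.0856
```

```bash
python3 - <<'E'
from h import *
st()
G=[.5852,.1074,.027]
rows([target(-64.8,42,G,.0)],maxmm=40)
E
```

```text
t 4.85 tcp [586.1 111.4  30.8] grasp [586.9 109.6  28.6] F [-0.09 -0.09 -0.8 ] gap 85.6 xhead 25.45 xtilt 0.22 lean 41.75 yhead -64.3 q [ 0.39  0.54 -0.36  0.63 -0.73  1.5 ]
1 -2.5 2.0 0.2 -0.3 0.0 0.3
```

Request:
drive_tool(plan="1 -2.5 1 0 0 0 0.3; 0 0 0 0 0 0 0; -1 0 0 0 0 0 0; -1 0 0 0 0 0 0; -1 0 0 0 0 0 0; -1 0 0 0 0 0 0; -1 0 0 0 0 0 0", grip_force=25)

```text
clock: 5.72
tcp_pos: [0.5843, 0.11, 0.0306]
orientation: [-0.399, 0.891, 0.2, -0.089]
wrist_force: [-0.2, -0.0, -0.4]
finger_gap: 0.0451
```

```bash
python3 - <<'E'
from h import *
st(); shot('wrist','pics/w3.png');shot('scene','pics/s3.png');shot('top','pics/t3.png')
E
```

```text
t 5.72 tcp [584.3 110.   30.6] grasp [585.1 108.2  28.4] F [-0.19 -0.02 -0.42] gap 45.1 xhead 25.26 xtilt 0.03 lean 41.75 yhead -64.7 q [ 0.39  0.54 -0.36  0.63 -0.73  1.5 ]
```

View pics/w3.png

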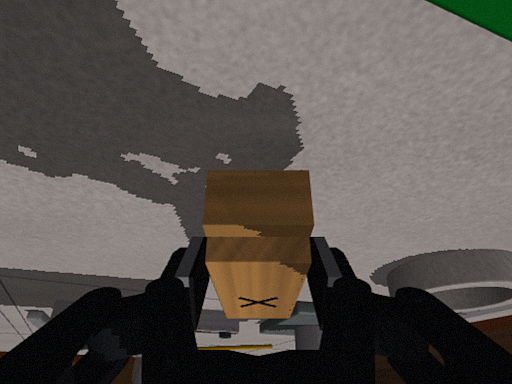

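View pics/t3.png

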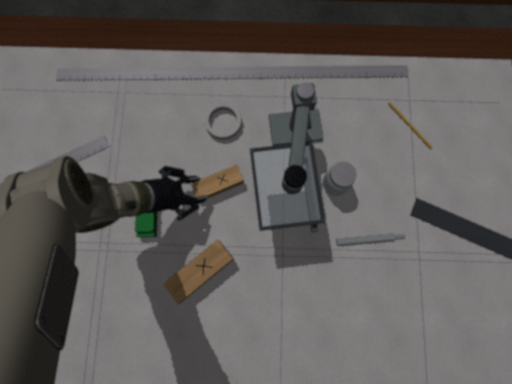

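```bash
python3 - <<'E'
from h import *
rows([target(-81.5,41.75,[.567,-.015,.0284])],maxmm=17)
E
```

```text
1 -8.5 8.6 -9.7 -0.0 1.6 1.4
2 -8.1 8.8 -9.9 -0.0 1.6 1.4
3 -7.6 9.0 -10.1 -0.0 1.6 1.4
4 -7.1 9.2 -10.3 -0.0 1.6 1.4
5 -6.6 9.4 -10.5 -0.0 1.6 1.4
6 -6.0 9.5 -10.7 -0.0 1.6 1.4
7 -5.5 9.7 -10.8 -0.0 1.6 1.4
8 -5.0 9.8 -11.0 -0.0 1.6 1.4
```

Request:
drive_tool(plan="-1 -8.5 8.6 -9.7 0 1.6 1.4; -1 -8.1 8.8 -9.9 0 1.6 1.4; -1 -7.6 9 -10.1 0 1.6 1.4; -1 -7.1 9.2 -10.3 0 1.6 1.4")

```text
clock: 6.38
tcp_pos: [0.5748, 0.0453, 0.0307]
orientation: [-0.405, 0.903, 0.129, -0.056]
wrist_force: [0.2, 1.7, 0.4]
finger_gap: 0.0453
```

```bash
python3 - <<'E'
from h import *
st(); rows([target(-81.5,41.75,[.567,-.015,.0284])],maxmm=17); shot('scene','pics/s4.png')
E
```

```text
t 6.38 tcp [574.8  45.3  30.7] grasp [575.3  43.3  28.4] F [0.22 1.66 0.39] gap 45.3 xhead 16.24 xtilt 0.16 lean 41.71 yhead -73.6 q [ 0.29  0.53 -0.36  0.68 -0.73  1.58]
1 -6.0 8.9 -10.0 -0.0 1.4 1.3
2 -5.6 9.1 -10.2 -0.0 1.4 1.3
3 -5.1 9.2 -10.3 -0.0 1.4 1.3
4 -4.6 9.3 -10.4 -0.0 1.4 1.3
```

View pics/s4.png

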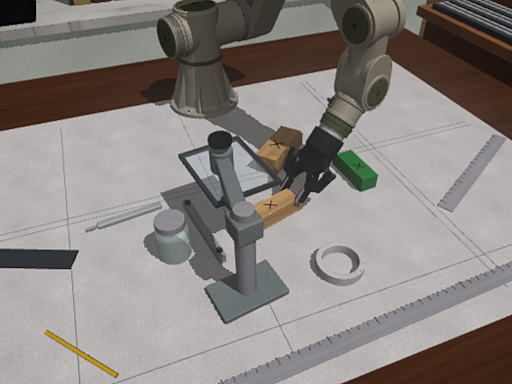

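The scene view shows the rail turning with the hand, its cross at about (271,205) and still outside the guard.

Request:
drive_tool(plan="-1 -6 8.9 -10 0 1.4 1.3; -1 -5.6 9.1 -10.2 0 1.4 1.3; -1 -5.1 9.2 -10.3 0 1.4 1.3; -1 -4.6 9.3 -10.4 0 1.4 1.3; -1 0 0 0 0 0 0")

```text
clock: 7.05
tcp_pos: [0.5653, -0.0201, 0.0306]
orientation: [-0.408, 0.911, 0.062, -0.028]
wrist_force: [0.7, -0.3, -0.4]
finger_gap: 0.0453
```

```bash
python3 - <<'E'
from h import *
st(); shot('scene','pics/s5.png');shot('top','pics/t5.png');shot('wrist','pics/w5.png')
for n in 'st':
    im=cv2.imread(f'pics/{n}5.png'); x,y=(150,120) if n=='s' else (180,120)
    cv2.imwrite(f'pics/{n}5z.png',cv2.resize(im[y:y+150,x:x+190],None,fx=4,fy=4,interpolation=cv2.INTER_CUBIC))
E
```

```text
t 7.05 tcp [565.3 -20.1  30.6] grasp [565.6 -22.1  28.4] F [ 0.65 -0.27 -0.36] gap 45.3 xhead 7.76 xtilt -0.06 lean 41.78 yhead -82.3 q [ 0.18  0.54 -0.35  0.72 -0.73  1.63]
```

View pics/t5z.png

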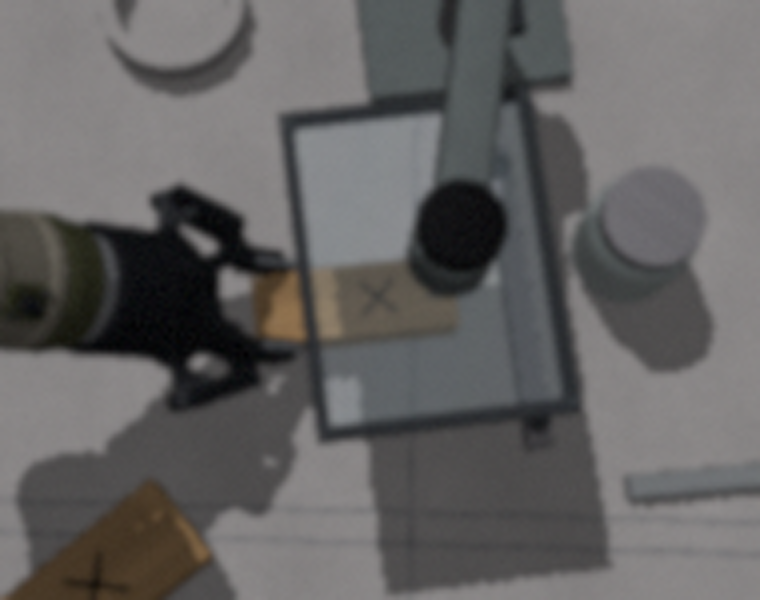

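View pics/s5z.png

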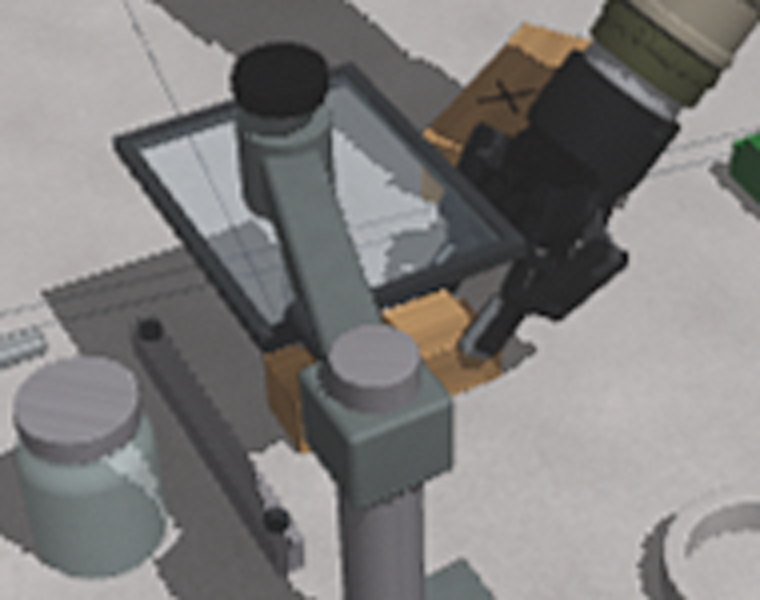

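View pics/w5.png

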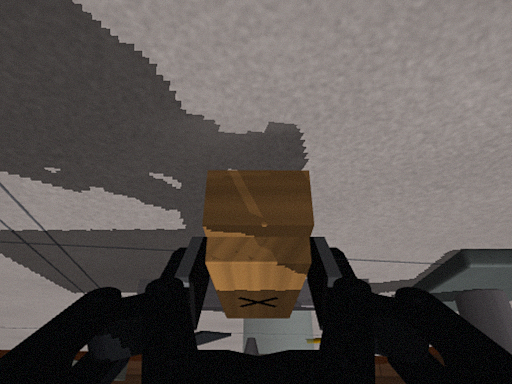

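Seen through the guard, the top view shows the cross at about (378,295) in the 4x zoom, and the wrist view shows it at (258,301) with the punch tip at about (250,340). The rail is nearly square to the stop.

```bash
cat >> h.py <<'E'
O=np.array([.575,-.109]); yw=np.deg2rad(-81.5); PX=np.array([np.cos(yw),np.sin(yw)]); PY=np.array([-PX[1],PX[0]])
def pf(X): q=(np.array(X)[...,:2]-O)*1000; return np.array([q@PX,q@PY]).round(1)
def pw(x,y,z=0): return np.r_[O+(x*PX+y*PY)/1000,z]
E
python3 - <<'E'
from h import *
im,d,c=load('pics/t5.npz')
sub=im[180:205,262:290].astype(int)
g=sub.sum(2); print(g)
w=load('pics/w5.npz'); 
st()
print('tip proj wrist',proj(w[2],pw(0,0,.055)),'top knob',proj(c,pw(0,0,.238)))
for u,v in [(258,301)]: print('mark wrist',pf(ray(w[2],u,v,.04)), ray(w[2],u,v,.04))
cv2.imwrite('pics/w5z.png',cv2.resize(w[0][280:384,180:340],None,fx=5,fy=5,interpolation=cv2.INTER_CUBIC)[:,:,::-1])
E
```

```text
[[416 417 417 416 417 418 415 413 417 418 419 416 416 418 418 419 420 418
  417 379 298 213 143  84  52  59  58  55]
 [416 412 416 418 417 412 417 418 417 416 418 419 421 417 420 417 416 421
  409 356 268 202 164 109  62  49  55  41]
 [414 413 420 416 415 417 416 414 417 418 412 418 419 420 417 419 418 417
  397 326 233 187 180 136  71  40  50  55]
 [412 414 416 416 417 414 413 417 415 415 416 412 416 419 415 415 409 402
  381 308 211 165 169 142  85  47  41  34]
 [412 416 415 414 417 419 414 409 403 401 400 396 396 397 395 390 378 366
  339 270 189 141 139 133 105  66  47  33]
 [400 402 399 394 393 392 386 382 366 360 356 350 345 342 336 330 320 308
  283 235 166 122 121 128 117  99  77  53]
 [375 363 351 343 341 334 327 316 308 299 295 295 288 285 278 275 272 268
  254 222 159 105  98 108 121 119 109  81]
 [345 320 296 289 283 280 275 270 266 262 262 264 259 257 257 255 249 255
  250 224 180 118 102  99 110 119 120 120]
 [338 297 274 258 263 259 256 252 253 253 253 256 253 253 250 244 250 248
  251 238 201 152 113  95  98 110 122 129]
 [334 304 268 255 255 252 257 251 246 244 252 2
[... 1440 characters left out ...]
 259 256 258 257 254 253 248 242]
 [368 370 354 313 279 265 267 266 266 266 264 259 263 265 262 257 256 249
  246 242 235 236 237 235 236 236 232 234]
 [351 350 337 299 271 261 254 250 247 249 243 243 240 245 241 234 234 230
  225 224 227 225 229 233 236 239 242 242]
 [292 296 280 264 246 238 238 233 233 229 229 227 234 234 236 237 242 239
  239 244 244 241 248 253 261 265 272 273]]
t 7.2 tcp [565.4 -18.8  30.6] grasp [565.7 -20.7  28.4] F [ 0.13 -1.11 -0.39] gap 45.2 xhead 7.9 xtilt -0.04 lean 41.76 yhead -82.1 q [ 0.18  0.54 -0.35  0.72 -0.73  1.63]
tip proj wrist [253.25275595 336.47628539] top knob [294.8588833  175.13581735]
mark wrist [-33.2   3.5] [ 0.57357881 -0.07567169  0.04      ]
```

View pics/w5z.png

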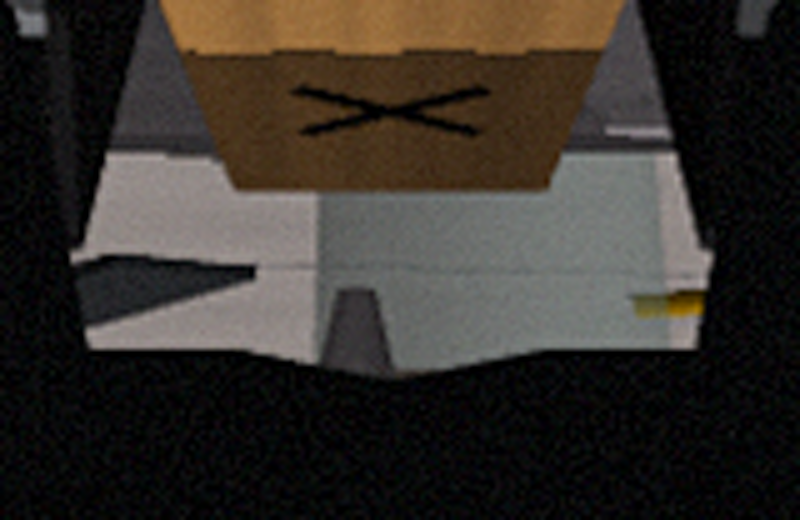

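```bash
python3 - <<'E'
from h import *
im,d,c=load('pics/t5.npz'); w=load('pics/w5.npz')
print('mark top',pf(ray(c,274.2,193.6,.04)))
print('mark wrist',pf(ray(w[2],258.2,302.2,.04)),'tip wrist',pf(ray(w[2],251.4,337.6,.055)))
# rail axis dir in wrist: cross & mid of plain end edge
a=ray(w[2],258.2,302.2,.04)
e=ray(w[2],180+392/5,280+189/5,.04); print('end',pf(e), 'head', np.rad2deg(np.arctan2(*(e-a)[[1,0]])))
l=[ray(w[2],180+u/5,280+v/5,.04) for u,v in [(237,188),(549,188)]]
print('end edge normal head',np.rad2deg(np.arctan2(*(l[1]-l[0])[[1,0]]))-90, np.linalg.norm(l[1]-l[0]))
g=monitor.get_state()['tcp_pos'];print('tcp',pf(g))
E
```

```text
mark top [-32.7   5.5]
mark wrist [-30.2   3.6] tip wrist [ 5.  -1.4]
end [17.5  3.2] head -81.94629384161217
end edge normal head -82.38712361048734 0.04524217406092001
tcp [-90.7   3.8]
```

```bash
python3 - <<'E'
from h import *
st(); R=Rq(monitor.get_state()['orientation']).as_matrix(); print(R.round(3))
g=monitor.get_state()['tcp_pos']; x,y=pf(g)
t=target(-81.5,41.75,[0,0,0])[0]
rows([(t,pw(x+22,y-4.8,.0305))],maxmm=6)
E
```

```text
t 7.2 tcp [565.4 -18.8  30.6] grasp [565.7 -20.7  28.4] F [ 0.13 -1.11 -0.39] gap 45.2 xhead 7.9 xtilt -0.04 lean 41.76 yhead -82.1 q [ 0.18  0.54 -0.35  0.72 -0.73  1.63]
[[ 0.991  0.091 -0.103]
 [ 0.137 -0.66   0.739]
 [-0.001 -0.746 -0.666]]
1 -1.1 3.7 -4.1 0.0 -0.1 -0.1
2 -1.2 3.7 -4.1 0.0 -0.1 -0.1
3 -1.2 3.7 -4.1 0.0 -0.1 -0.1
4 -1.2 3.7 -4.1 0.0 -0.1 -0.1
```

Request:
drive_tool(plan="-1 -1.2 3.7 -4.1 0 -0.1 -0.1; -1 -1.2 3.7 -4.1 0 -0.1 -0.1; -1 -1.2 3.7 -4.1 0 -0.1 -0.1; -1 -1.2 3.7 -4.1 0 -0.1 -0.1; -1 0 0 0 0 0 0")

```text
clock: 7.82
tcp_pos: [0.5639, -0.0413, 0.0306]
orientation: [-0.408, 0.91, 0.069, -0.031]
wrist_force: [-0.5, 0.7, -0.4]
finger_gap: 0.0449
```

```bash
python3 - <<'E'
from h import *
im,d,c=shot('top','pics/t6.png'); w=shot('wrist','pics/w6.png'); st(); print('tcp',pf(monitor.get_state()['tcp_pos']))
print('tip',proj(w[2],pw(0,0,.055)))
cv2.imwrite('pics/w6z.png',cv2.resize(w[0][280:384,180:340],None,fx=5,fy=5,interpolation=cv2.INTER_CUBIC)[:,:,::-1])
cv2.imwrite('pics/t6z.png',cv2.resize(im[160:220,240:320],None,fx=9,fy=9,interpolation=cv2.INTER_CUBIC)[:,:,::-1])
E
```

```text
t 7.92 tcp [563.9 -41.1  30.6] grasp [564.2 -43.   28.4] F [-0.71  0.4   0.23] gap 45.1 xhead 8.67 xtilt 0.02 lean 41.72 yhead -81.3 q [ 0.14  0.51 -0.4   0.65 -0.73  1.56]
tcp [-68.8  -1. ]
tip [258.70990127 331.18773837]
```

View pics/w6z.png

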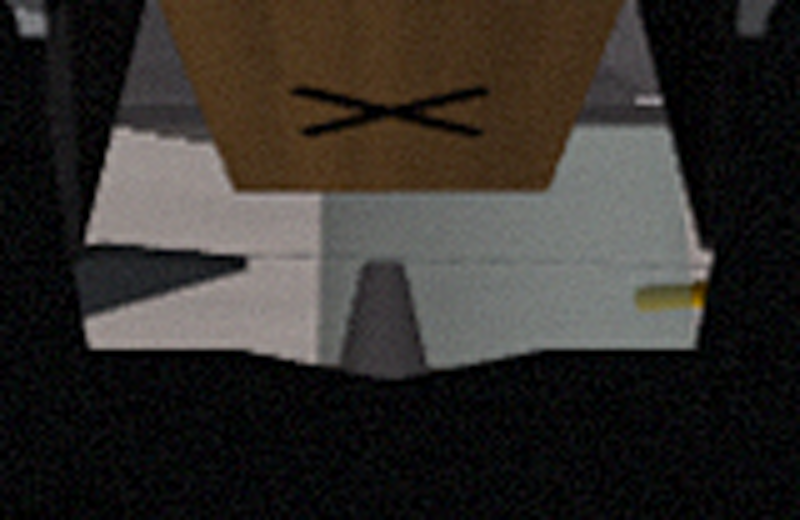

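View pics/t6z.png

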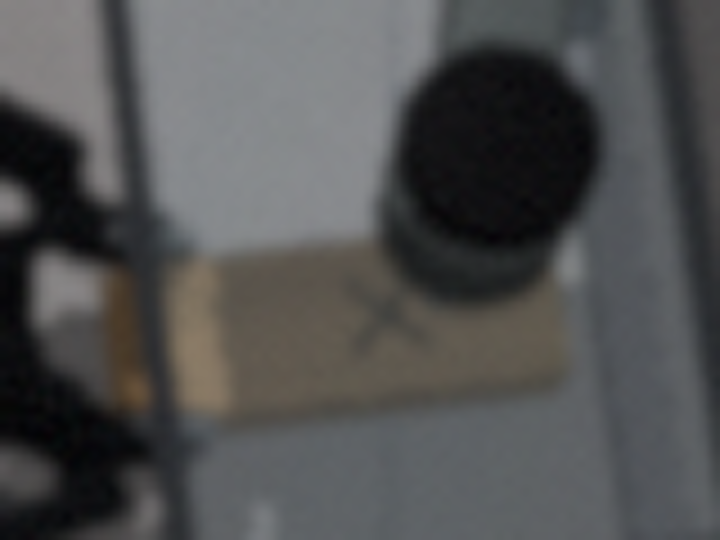

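The wrist view shows the cross at (258,302) and the punch tip at (256,332), so they are nearly in line. The top view shows the cross at about (282.7,194.6), with some gap left to the stop.

```bash
python3 - <<'E'
from h import *
im,d,c=load('pics/t6.npz'); w=load('pics/w6.npz')
print('mark top',pf(ray(c,282.7,194.6,.04)))
a=ray(w[2],258.2,302.2,.04);b=ray(w[2],256.4,332.4,.055)
print('mark wrist',pf(a),'tip wrist',pf(b),(b-a)*1000)
l=[ray(w[2],180+u/5,280+v/5,.04) for u,v in [(237,188),(549,188)]]
print('edge normal',np.rad2deg(np.arctan2(*(l[1]-l[0])[[1,0]]))-90)
# top: rail lower and upper edges angle through guard: fit dark/light boundary
g=cv2.GaussianBlur(im,(3,3),0).astype(float); s=g.sum(2)
hsv=cv2.cvtColor(im,cv2.COLOR_RGB2HSV); 
b_=im[...,0].astype(int)-im[...,2]
lo=[];hi=[]
for u in range(266,281):
    col=np.array(b_[180:212,u]); idx=np.where(col>12)[0]+180
    # subpixel crossing
    if len(idx): lo.append(ray(c,u,idx.max()+.5,.04)); hi.append(ray(c,u,idx.min()-.5,.04))
for L in (lo,hi):
    L=np.array(L); p=np.polyfit(L[:,1],L[:,0],1); print('edge head',np.rad2deg(np.arctan2(-1,-p[0])), pf(L.mean(0)))
E
```

```text
mark top [-11.6   0.3]
mark wrist [-8.9 -0.3] tip wrist [ 4.5 -1.4] [  0.88323163 -13.36818325  15.        ]
edge normal -81.9524986227788
edge head -79.9254260211376 [-39.4 -22.7]
edge head -81.6774037646836 [-33.8  20.9]
```

Request:
drive_tool(plan="-1 -0.3 2 -2.2 0 0 0; -1 -0.3 2 -2.2 0 0 0; -1 0 1.3 -1.5 0 0 0; -1 0 0 0 0 0 0")

```text
clock: 8.43
tcp_pos: [0.5649, -0.049, 0.0307]
orientation: [-0.408, 0.91, 0.069, -0.031]
wrist_force: [0.7, 0.6, 0.2]
finger_gap: 0.0454
```

```bash
python3 - <<'E'
from h import *
st(); print('tcp',pf(monitor.get_state()['tcp_pos']))
E
```

```text
t 8.43 tcp [564.9 -49.   30.7] grasp [565.2 -51.   28.4] F [0.66 0.57 0.18] gap 45.4 xhead 8.71 xtilt 0.04 lean 41.7 yhead -81.2 q [ 0.13  0.51 -0.41  0.63 -0.73  1.54]
tcp [-60.8  -1.1]
```

Request:
drive_tool(plan="-1 0 1 -1.1 0 0 0; -1 0 0 0 0 0 0")

```text
clock: 8.68
tcp_pos: [0.5652, -0.0507, 0.0306]
orientation: [-0.408, 0.91, 0.069, -0.031]
wrist_force: [-0.5, -0.6, -0.2]
finger_gap: 0.0453
```

Request:
drive_tool(plan="-1 0 1 -1.1 0 0 0; -1 0 0 0 0 0 0")

```text
clock: 8.93
tcp_pos: [0.5654, -0.0523, 0.0306]
orientation: [-0.408, 0.91, 0.069, -0.031]
wrist_force: [0.5, -0.0, 0.0]
finger_gap: 0.045
```

```bash
python3 - <<'E'
from h import *
st(); print('tcp',pf(monitor.get_state()['tcp_pos']))
E
```

```text
t 8.93 tcp [565.4 -52.3  30.6] grasp [565.7 -54.2  28.4] F [ 0.49 -0.02  0.02] gap 45.0 xhead 8.71 xtilt 0.04 lean 41.72 yhead -81.2 q [ 0.12  0.51 -0.41  0.62 -0.73  1.53]
tcp [-57.5  -1.1]
```

Request:
drive_tool(plan="-1 0 0.7 -0.8 0 0 0; -1 0 0 0 0 0 0")

```text
clock: 9.18
tcp_pos: [0.5656, -0.0534, 0.0306]
orientation: [-0.408, 0.91, 0.069, -0.031]
wrist_force: [-0.6, 0.3, -0.4]
finger_gap: 0.0454
```

Request:
drive_tool(plan="-1 0 0.7 -0.8 0 0 0; -1 0 0 0 0 0 0")

```text
clock: 9.43
tcp_pos: [0.5658, -0.054, 0.0306]
orientation: [-0.408, 0.91, 0.07, -0.031]
wrist_force: [0.5, 0.5, -0.0]
finger_gap: 0.0448
```

Request:
drive_tool(plan="-1 0 0.7 -0.8 0 0 0; -1 0 0 0 0 0 0")

```text
clock: 9.68
tcp_pos: [0.5656, -0.054, 0.0306]
orientation: [-0.409, 0.909, 0.07, -0.031]
wrist_force: [-0.1, -1.1, -0.6]
finger_gap: 0.0451
```

Request:
drive_tool(plan="-1 0 0.7 -0.8 0 0 0; -1 0 0 0 0 0 0")

```text
clock: 9.93
tcp_pos: [0.5656, -0.054, 0.0306]
orientation: [-0.41, 0.909, 0.071, -0.032]
wrist_force: [-0.4, 1.0, -0.3]
finger_gap: 0.0453
```

```bash
python3 - <<'E'
from h import *
im,d,c=shot('top','pics/t7.png'); w=shot('wrist','pics/w7.png'); st(); print('tcp',pf(monitor.get_state()['tcp_pos']))
cv2.imwrite('pics/w7z.png',cv2.resize(w[0][280:384,180:340],None,fx=5,fy=5,interpolation=cv2.INTER_CUBIC)[:,:,::-1])
cv2.imwrite('pics/t7z.png',cv2.resize(im[160:220,240:320],None,fx=9,fy=9,interpolation=cv2.INTER_CUBIC)[:,:,::-1])
E
```

```text
t 10.03 tcp [565.6 -54.   30.6] grasp [565.9 -56.   28.3] F [-2.99  3.98  3.06] gap 45.4 xhead 8.88 xtilt 0.02 lean 41.47 yhead -81.1 q [ 0.11  0.5  -0.42  0.62 -0.72  1.52]
tcp [-55.8  -1.2]
```

View pics/w7z.png

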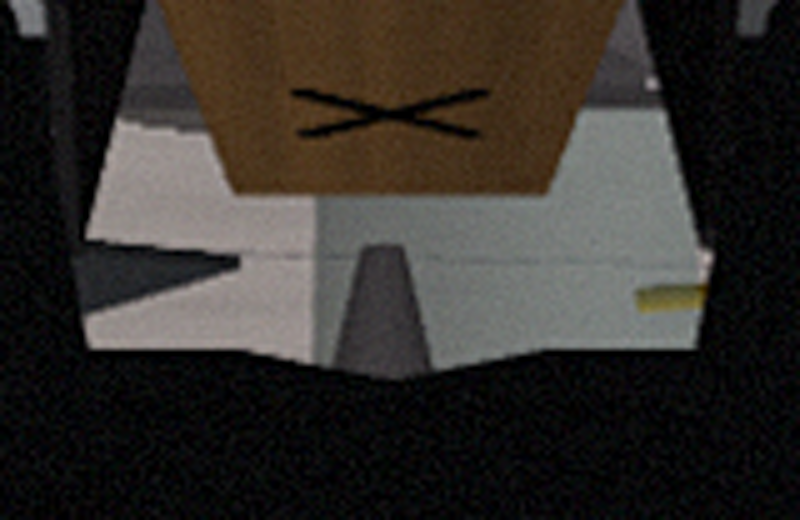

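View pics/t7z.png

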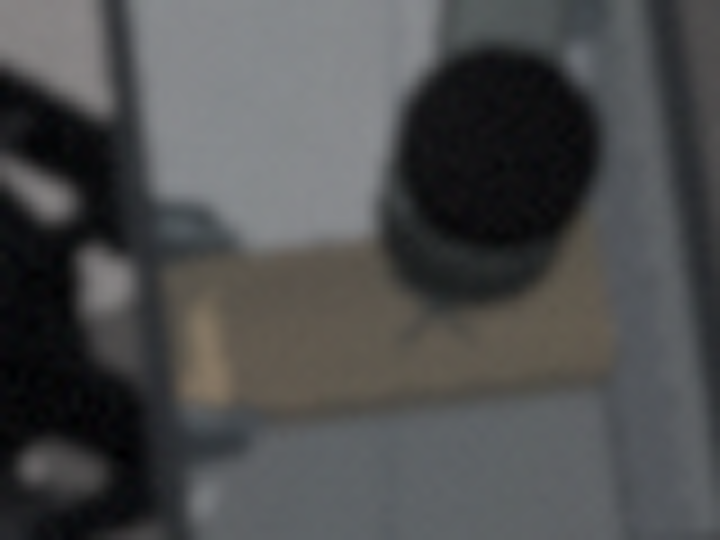

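```bash
python3 - <<'E'
from h import *
w=load('pics/w7.npz')
a=ray(w[2],258.2,302.6,.04);b=ray(w[2],256.8,329,.055)
print('mark wrist',pf(a),'tip wrist',pf(b),(b-a)*1000)
l=[ray(w[2],180+u/5,280+v/5,.04) for u,v in [(234,193),(549,193)]]
print('edge normal',np.rad2deg(np.arctan2(*(l[1]-l[0])[[1,0]]))-90)
for p in [(180+392/5,280+193/5)]:print('end',pf(ray(w[2],*p,.04)))
# stop bar line in wrist: dark band edges on either side
W=w[0]; print(W[295:312,205].sum(1), W[290:305,305].sum(1))
st()
E
```

```text
mark wrist [ 3.9 -0.3] tip wrist [ 3.6 -1.1] [-0.89557724  0.24349511 15.        ]
edge normal -81.69246941686
end [51.8  0.2]
[134 164 147 163 153 168 173 197 189 316 467 436 422 432 443 436 436] [215 187 174 177 188 197 184 165 154 154 135 216 352 391 382]
t 10.03 tcp [565.6 -54.   30.6] grasp [565.9 -56.   28.3] F [-2.99  3.98  3.06] gap 45.4 xhead 8.88 xtilt 0.02 lean 41.47 yhead -81.1 q [ 0.11  0.5  -0.42  0.62 -0.72  1.52]
```

Request:
drive_tool(plan="-1 0 0.7 -0.8 0 0 0; -1 0 0 0 0 0 0")

```text
clock: 10.28
tcp_pos: [0.5655, -0.054, 0.0306]
orientation: [-0.411, 0.908, 0.071, -0.032]
wrist_force: [-0.4, 1.3, 1.4]
finger_gap: 0.0456
```

```bash
python3 - <<'E'
from h import *
st(); print('tcp',pf(monitor.get_state()['tcp_pos']))
E
```

```text
t 10.28 tcp [565.5 -54.   30.6] grasp [565.8 -55.9  28.3] F [-0.44  1.34  1.44] gap 45.6 xhead 8.95 xtilt 0.01 lean 41.36 yhead -81.0 q [ 0.11  0.5  -0.42  0.61 -0.72  1.51]
tcp [-55.8  -1.2]
```

Request:
drive_tool(plan="-1 -0.6 1 -1.1 0 0 0")

```text
clock: 10.4
tcp_pos: [0.5656, -0.0541, 0.0306]
orientation: [-0.412, 0.908, 0.072, -0.032]
wrist_force: [-4.5, 16.9, 9.1]
finger_gap: 0.0452
```

Request:
drive_tool(plan="-1 -0.5 1.3 -1.5 0 0 0")

```text
clock: 10.52
tcp_pos: [0.5657, -0.0542, 0.0305]
orientation: [-0.413, 0.907, 0.073, -0.032]
wrist_force: [-3.7, 17.8, 8.0]
finger_gap: 0.0452
```

```bash
python3 - <<'E'
from h import *
st(); print('tcp',pf(monitor.get_state()['tcp_pos']))
E
```

```text
t 10.53 tcp [565.7 -54.2  30.5] grasp [566.  -56.1  28.3] F [-3.74 17.81  7.98] gap 45.2 xhead 9.16 xtilt 0.12 lean 41.02 yhead -80.7 q [ 0.11  0.5  -0.42  0.61 -0.71  1.51]
tcp [-55.6  -1.1]
```

Request:
drive_tool(plan="-1 0 0 0 0 0 0; -1 0 0 0 0 0 0; 0.3 0 0 0 0 0 0; 0.6 0 0 0 0 0 0; 1 0 0 0 0 0 0; 1 0 0 0 0 0 0; 1 0 0 0 0 0 0")

```text
clock: 11.4
tcp_pos: [0.5657, -0.0557, 0.0303]
orientation: [-0.413, 0.907, 0.072, -0.032]
wrist_force: [-0.2, -0.5, -0.2]
finger_gap: 0.0854
```

```bash
python3 - <<'E'
from h import *
w=shot('wrist','pics/w8.png'); im,d,c=shot('top','pics/t8.png');st(); print('tcp',pf(monitor.get_state()['tcp_pos']))
cv2.imwrite('pics/w8z.png',cv2.resize(w[0][280:384,180:340],None,fx=5,fy=5,interpolation=cv2.INTER_CUBIC)[:,:,::-1])
E
```

```text
t 11.5 tcp [565.7 -55.6  30.3] grasp [566.  -57.5  28. ] F [ 0.14 -0.74 -0.75] gap 85.6 xhead 9.08 xtilt 0.09 lean 41.1 yhead -80.8 q [ 0.11  0.5  -0.42  0.61 -0.72  1.51]
tcp [-54.2  -1.3]
```

View pics/w8z.png

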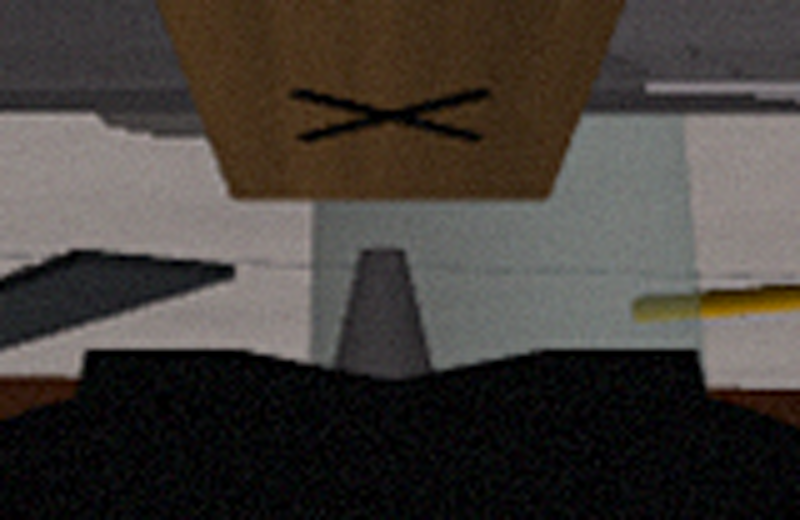

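View pics/w8.png

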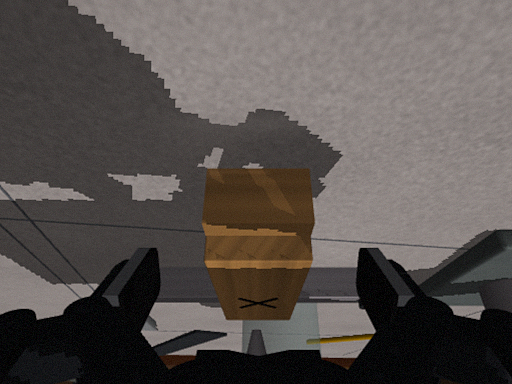

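The wrist view shows the fingers open and clear of the rail, its end on the stop bar, the cross at (258,303) and the tip at (257,330).

```bash
python3 - <<'E'
from h import *
w=load('pics/w8.npz'); im=w[0].astype(int).sum(2); c=w[2]
a=ray(c,258.1,303.1,.04);b=ray(c,256.7,329.7,.055)
print('mark',pf(a),'tip',pf(b))
l=[ray(c,180+u/5,280+v/5,.04) for u,v in [(230,197),(549,197)]]
print('edge normal',np.rad2deg(np.arctan2(*(l[1]-l[0])[[1,0]]))-90)
for u in (172,190,205,312,325,340):
    col=im[255:312,u]; print(u,np.abs(np.diff(col)).argsort()[-4:]+255, end=' ')
print()
cv2.imwrite('pics/w8y.png',cv2.resize(w[0][190:320,150:360],None,fx=3.8,fy=4.6,interpolation=cv2.INTER_CUBIC)[:,:,::-1])
# rail side edges directions at z=.04 : fit from colour mask top face rows 268-318
hsv=cv2.cvtColor(w[0],cv2.COLOR_RGB2HSV); L=[];Rr=[]
for v in range(268,316):
    m=np.where((hsv[v,200:320,1]>90))[0]+200
    if len(m)>40: L.append(ray(c,m.min()-.5,v,.04));Rr.append(ray(c,m.max()+.5,v,.04))
for E in (L,Rr):
    E=np.array(E);p=np.polyfit(E[:,1],E[:,0],1);print('side head',np.rad2deg(np.arctan2(-1,-p[0])),len(E),pf(E.mean(0)))
E
```

```text
mark [ 4.  -0.3] tip [ 3.6 -1.1]
edge normal -81.85591541172968
172 [297 277 301 302] 190 [299 303 301 302] 205 [297 306 260 305] 312 [297 296 302 298] 325 [296 297 298 302] 340 [301 266 300 302] 
side head -80.94135825689806 48 [-17.6 -23.4]
side head -81.20816406031976 48 [-17.5  22. ]
```

View pics/w8y.png

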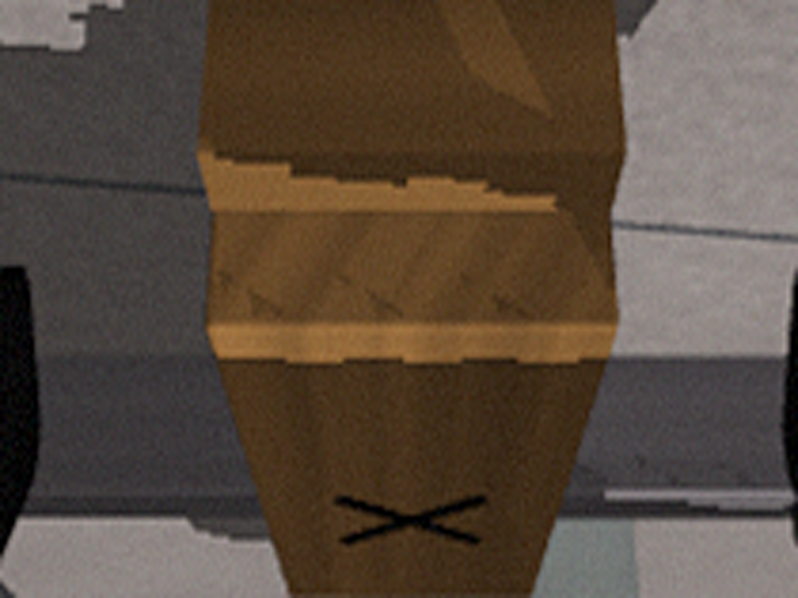

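Rail end and stop lines are parallel in the picture, and the cross is 0.4 mm along and 0.8 mm across from the tip. I'll back out to the left, level.

Request:
drive_tool(plan="1 0 -3.3 3.8 0 0 0; 1 0 -6.6 7.5 0 0 0; 1 0 -10 11.3 0 0 0; 1 0 -13 15 0 0 0; 1 0 -13 15 0 0 0; 1 0 -13 15 0 0 0; 1 0 0 0 0 0 0")

```text
clock: 12.38
tcp_pos: [0.5507, 0.039, 0.0304]
orientation: [-0.413, 0.907, 0.073, -0.032]
wrist_force: [0.3, -0.8, -0.3]
finger_gap: 0.0855
```

```bash
python3 - <<'E'
from h import *
st(); print('tcp',pf(monitor.get_state()['tcp_pos']))
w=shot('wrist','pics/w9.png'); im,d,c=shot('scene','pics/s9.png')
R2=target(-81.5,0,[0,0,0])[0]
g=monitor.get_state()['tcp_pos']
R1=Rq(monitor.get_state()['orientation']).as_matrix()
# up back, then upright high, then over knob
rows([(R1,g-R1[:,1]*.12),(R2,np.array([.545,.09,.36])),(R2,np.array([.575,-.109,.36]))],maxmm=55)
E
```

```text
t 12.38 tcp [550.7  39.   30.4] grasp [551.   37.   28.1] F [ 0.33 -0.82 -0.31] gap 85.5 xhead 9.16 xtilt 0.11 lean 41.09 yhead -80.7 q [ 0.28  0.55 -0.32  0.8  -0.71  1.73]
tcp [-149.9   -2.2]
1 -0.0 -40.0 0.0 0.0 0.0 0.0
2 -0.0 -40.0 0.0 0.0 0.0 0.0
3 -0.0 -40.0 0.0 0.0 0.0 0.0
4 0.7 -32.6 -35.4 8.2 0.1 0.1
5 0.7 -37.3 -30.4 8.2 0.1 0.1
6 0.7 -41.3 -24.7 8.2 0.1 0.1
7 0.7 -44.4 -18.6 8.2 0.1 0.1
8 0.7 -46.6 -12.0 8.2 0.1 0.1
9 0.1 0.0 -50.3 0.0 0.0 0.0
10 0.1 0.0 -50.3 0.0 0.0 0.0
11 0.1 0.0 -50.3 0.0 0.0 0.0
12 0.1 0.0 -50.3 0.0 0.0 0.0
```

View pics/s9.png

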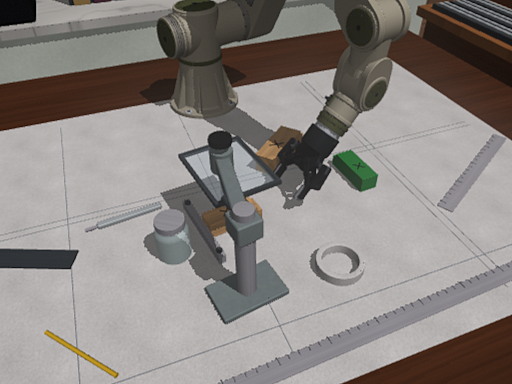

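View pics/w9.png

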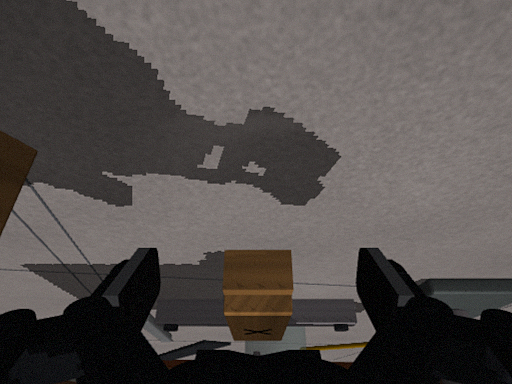

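Request:
drive_tool(plan="0 0 -40 0 0 0 0; -1 0 -40 0 0 0 0; -1 0 -40 0 0 0 0; -1 0 -33 -35 8.2 0 0; -1 0 -37 -30 8.2 0 0; -1 0 -41 -25 8.2 0 0; -1 0 -44 -19 8.2 0 0; -1 0 -40 -12 8.2 0 0", grip_force=30)

```text
clock: 13.48
tcp_pos: [0.5404, 0.0869, 0.3567]
orientation: [0.71, -0.7, -0.054, 0.058]
wrist_force: [0.9, -1.2, -0.5]
finger_gap: -0.0001
```

```bash
python3 - <<'E'
from h import *
st(); print('tcp',pf(monitor.get_state()['tcp_pos']))
R2=target(-81.5,0,[0,0,0])[0]
rows([(R2,np.array([.574,-.109,.33]))],maxmm=50)
E
```

```text
t 13.47 tcp [540.4  86.9 356.7] grasp [540.4  86.9 353.7] F [ 0.87 -1.2  -0.55] gap -0.1 xhead 9.13 xtilt -0.27 lean 0.91 yhead 116.3 q [0.   0.26 0.28 1.6  0.01 1.42]
tcp [-198.8   -5.2]
1 0.4 4.7 -39.8 -0.2 0.1 -0.1
2 0.5 4.9 -39.8 -0.2 0.1 -0.1
3 0.6 5.0 -39.8 -0.2 0.1 -0.1
4 0.7 5.1 -39.8 -0.2 0.1 -0.1
5 0.8 5.2 -39.8 -0.2 0.1 -0.1
```

Request:
drive_tool(plan="-1 0.4 4.7 -40 -0.2 0.1 -0.1; -1 0.5 4.9 -40 -0.2 0.1 -0.1; -1 0.6 5 -40 -0.2 0 0; -1 0.7 5 -40 -0.2 0 0; -1 0.8 5 -40 -0.2 0 0; -1 0 0 0 0 0 0; -1 0 0 0 0 0 0")

```text
clock: 14.35
tcp_pos: [0.5747, -0.1255, 0.3354]
orientation: [-0.703, 0.707, 0.054, -0.047]
wrist_force: [-0.2, -0.6, 0.1]
finger_gap: 0.0
```

```bash
python3 - <<'E'
from h import *
st(); print('tcp',pf(monitor.get_state()['tcp_pos']))
w=shot('wrist','pics/w10.png'); shot('scene','pics/s10.png')
R2=target(-81.5,0,[0,0,0])[0]
rows([(R2,np.array([.574,-.109,.265]))],maxmm=50)
E
```

```text
t 14.35 tcp [ 574.7 -125.5  335.4] grasp [ 574.7 -125.5  332.4] F [-0.22 -0.57  0.07] gap 0.0 xhead 8.17 xtilt 0.53 lean 0.65 yhead -27.0 q [-0.35  0.33  0.32  1.55 -0.    1.08]
tcp [16.3 -2.8]
1 0.4 35.2 8.1 0.2 -0.1 0.3
2 0.6 35.2 8.0 0.2 -0.1 0.3
```

View pics/w10.png

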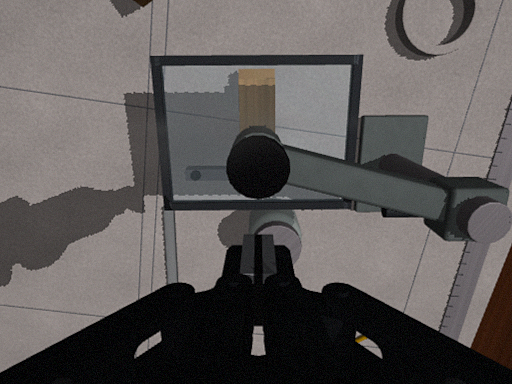

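View pics/s10.png

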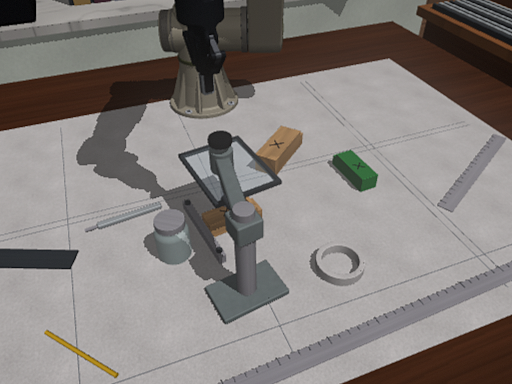

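The wrist view shows the knob at (258,165), with the closed fingertips at about (258,240). The scene view shows the rail in place under the guard and the jar, tape roll and knife where they were.

```bash
python3 - <<'E'
from h import *
im,d,c=load('pics/w10.npz'); P=pts(c,d)
m=np.zeros(d.shape,np.uint8); m[120:210,215:305]=((im.max(2)<60)&(P[...,2]>.22)&(P[...,2]<.25))[120:210,215:305]
k=max(cv2.findContours(m,0,cv2.CHAIN_APPROX_NONE)[0],key=cv2.contourArea)
W=np.array([ray(c,u,v,.238)[:2]*1000 for u,v in k[:,0]]).astype(np.float32)
print(cv2.minEnclosingCircle(W),np.median(P[m>0],0), pf(np.array(cv2.minEnclosingCircle(W)[0])/1000))
E
```

```text
((573.5098266601562, -108.62645721435547), 23.94367790222168) [ 0.57343007 -0.10777168  0.23830287] [-0.6 -1.4]
```

Request:
drive_tool(plan="-1 0.5 25 10 0.2 0 0.3; -1 0.5 22 7 0.2 0 0.3; -1 0 16 0 0 0 0; -1 0 0 0 0 0 0")

```text
clock: 14.95
tcp_pos: [0.5737, -0.1032, 0.2729]
orientation: [-0.705, 0.705, 0.054, -0.052]
wrist_force: [0.2, -0.1, 0.8]
finger_gap: 0.0003
```

```bash
python3 - <<'E'
from h import *
st(); R2=target(-81.5,0,[0,0,0])[0]
rows([(R2,np.array([.5735,-.1086,.266]))],maxmm=50)
E
```

```text
t 14.95 tcp [ 573.7 -103.2  272.9] grasp [ 573.7 -103.2  269.9] F [ 0.17 -0.08  0.83] gap 0.3 xhead 8.6 xtilt 0.1 lean 0.11 yhead -15.7 q [-0.32  0.32  0.16  1.4   0.    1.1 ]
1 -1.1 6.9 -5.3 0.0 0.1 0.1
```

Request:
drive_tool(plan="-1 -1 6 -5.3 0 0 0; -1 0 2 0 0 0 0; -1 0 4 0 0 0 0; -1 0 3 0 0 0 0")

```text
clock: 15.45
tcp_pos: [0.5747, -0.1086, 0.2599]
orientation: [-0.704, 0.706, 0.056, -0.051]
wrist_force: [-0.3, 0.3, 0.7]
finger_gap: -0.0001
```

Request:
drive_tool(plan="-1 0 3 0 0 0 0; -1 0 2 0 0 0 0; -1 0 0 0 0 0 0")

```text
clock: 15.82
tcp_pos: [0.5746, -0.1087, 0.2543]
orientation: [-0.704, 0.706, 0.055, -0.051]
wrist_force: [0.2, -0.7, -0.3]
finger_gap: -0.0002
```

```bash
python3 - <<'E'
from h import *
st()
E
```

```text
t 15.82 tcp [ 574.6 -108.7  254.3] grasp [ 574.6 -108.7  251.3] F [ 0.21 -0.68 -0.35] gap -0.2 xhead 8.66 xtilt 0.31 lean 0.35 yhead -17.7 q [-0.32  0.32  0.11  1.36  0.    1.1 ]
```

Request:
drive_tool(plan="-1 0 3 0 0 0 0; -1 0 3 0 0 0 0")

```text
clock: 16.08
tcp_pos: [0.5748, -0.1088, 0.2483]
orientation: [-0.704, 0.706, 0.056, -0.051]
wrist_force: [-1.1, 0.3, 0.5]
finger_gap: 0.0001
```

```bash
python3 - <<'E'
from h import *
st(); shot('wrist','pics/w11.png'); im,d,c=shot('scene','pics/s11.png')
cv2.imwrite('pics/s11z.png',cv2.resize(im[60:260,130:330],None,fx=3,fy=3,interpolation=cv2.INTER_CUBIC)[:,:,::-1])
E
```

```text
t 16.07 tcp [ 574.8 -108.8  248.3] grasp [ 574.8 -108.8  245.3] F [-1.13  0.28  0.51] gap 0.1 xhead 8.65 xtilt 0.34 lean 0.38 yhead -18.3 q [-0.32  0.32  0.1   1.34  0.    1.1 ]
```

View pics/w11.png

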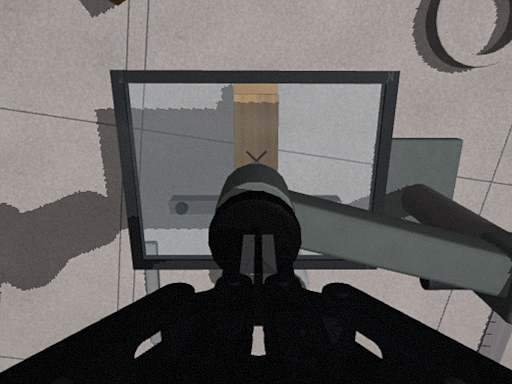

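View pics/s11z.png

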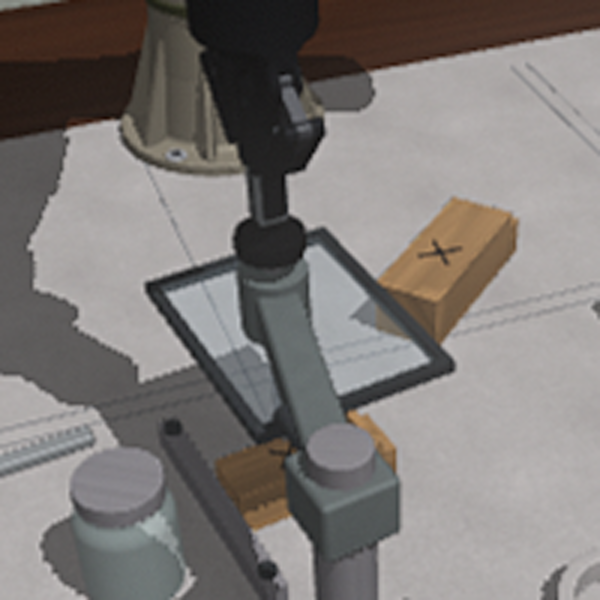

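The wrist view shows the fingertips over the middle of the knob (258,235). The scene zoom shows them close to the knob top at (268,225), but I can't tell whether they touch, so I'll check the knob height by depth.

```bash
python3 - <<'E'
from h import *
for n in ('s10','s11'):
    im,d,c=load(f'pics/{n}.npz'); P=pts(c,d)
    m=np.zeros(d.shape,bool); m[128:160,205:235]=((im.max(2)<45)&(d>0))[128:160,205:235]
    q=P[m]; k=(np.hypot(q[:,0]-.574,q[:,1]+.109)<.035); q=q[k]
    print(n,k.sum(),np.percentile(q[:,2],[5,30,50,70,90,98]).round(4))
for n in ('w10','w11'):
    im,d,c=load(f'pics/{n}.npz'); P=pts(c,d)
    q=P[(d>0)&(im.max(2)<60)]; r=np.hypot(q[:,0]-.574,q[:,1]+.109); k=(r<.024)&(r>.014)&(q[:,2]>.19)&(q[:,2]<.26); print(n,k.sum(),np.percentile(q[k][:,2],[10,30,50,70,90]).round(4))
E
```

```text
s10 339 [0.227  0.2357 0.2387 0.2394 0.2402 0.241 ]
s11 346 [0.2272 0.2355 0.2387 0.2396 0.2463 0.2635]
w10 2186 [0.2336 0.2375 0.2381 0.2385 0.2391]
w11 3908 [0.2045 0.2352 0.2377 0.2383 0.2389]
```

Request:
drive_tool(plan="-1 0 3 0 0 0 0; -1 0 3 0 0 0 0")

```text
clock: 16.42
tcp_pos: [0.5748, -0.1088, 0.2419]
orientation: [-0.704, 0.706, 0.055, -0.051]
wrist_force: [0.3, 0.1, 0.3]
finger_gap: -0.0002
```

Request:
drive_tool(plan="-1 0 3 0 0 0 0; -1 0 3 0 0 0 0")

```text
clock: 16.68
tcp_pos: [0.5748, -0.1088, 0.2357]
orientation: [-0.704, 0.706, 0.056, -0.051]
wrist_force: [-1.0, 0.3, 2.4]
finger_gap: 0.0003
```

```bash
python3 - <<'E'
from h import *
st(); shot('wrist','pics/w12.png'); im,d,c=shot('scene','pics/s12.png')
cv2.imwrite('pics/s12z.png',cv2.resize(im[60:260,130:330],None,fx=3,fy=3,interpolation=cv2.INTER_CUBIC)[:,:,::-1])
for n in ('w10','w11','w12'):
    im,d,c=load(f'pics/{n}.npz'); P=pts(c,d)
    print(n,P[200:300:8,258].round(3).tolist())
E
```

```text
t 16.68 tcp [ 574.8 -108.8  235.7] grasp [ 574.8 -108.8  232.7] F [-0.99  0.3   2.4 ] gap 0.3 xhead 8.66 xtilt 0.34 lean 0.38 yhead -17.9 q [-0.32  0.33  0.07  1.31  0.    1.1 ]
w10 [[0.582, -0.16, 0.159], [0.583, -0.167, 0.161], [0.591, -0.214, 0.061], [0.592, -0.219, 0.077], [0.591, -0.22, 0.1], [0.574, -0.115, 0.346], [0.574, -0.115, 0.353], [0.574, -0.115, 0.36], [0.573, -0.115, 0.367], [0.573, -0.114, 0.373], [0.574, -0.117, 0.373], [0.574, -0.121, 0.373], [0.575, -0.124, 0.373]]
w11 [[0.572, -0.087, 0.238], [0.573, -0.091, 0.239], [0.573, -0.095, 0.238], [0.574, -0.099, 0.239], [0.575, -0.103, 0.239], [0.574, -0.099, 0.258], [0.574, -0.099, 0.265], [0.574, -0.098, 0.273], [0.574, -0.099, 0.279], [0.574, -0.099, 0.284], [0.574, -0.101, 0.285], [0.575, -0.105, 0.285], [0.575, -0.107, 0.287]]
w12 [[0.572, -0.086, 0.228], [0.572, -0.088, 0.235], [0.573, -0.092, 0.235], [0.573, -0.095, 0.236], [0.574, -0.099, 0.236], [0.574, -0.098, 0.246], [0.574, -0.098, 0.253], [0.574, -0.098, 0.261], [0.574, -0.099, 0.266], [0.574, -0.099, 0.271], [0.574, -0.1, 0.274], [0.574, -0.104, 0.273], [0.575, -0.107, 0.273]]
```

View pics/w12.png

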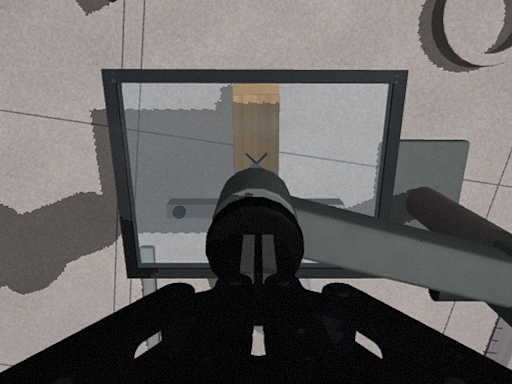

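View pics/s12z.png

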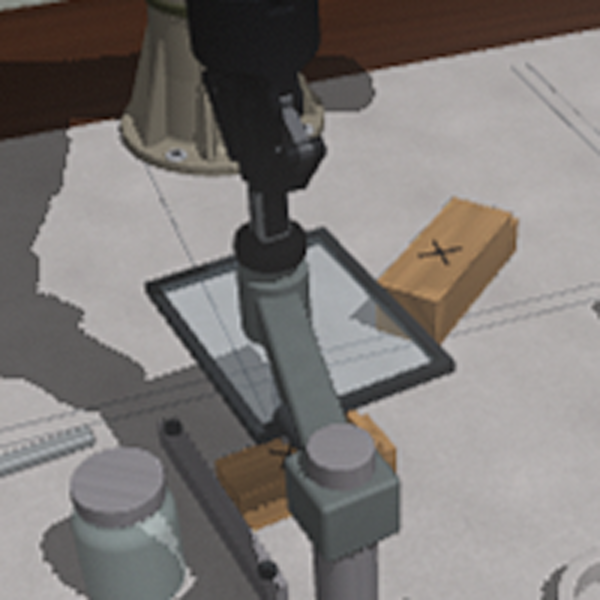

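Contact is made: the knob top is now at 0.2355 m with about 2.4 N. I'll press on.

Request:
drive_tool(plan="-1 0 3 0 0 0 0; -1 0 3 0 0 0 0; -1 0 3 0 0 0 0")

```text
clock: 17.15
tcp_pos: [0.5749, -0.1088, 0.227]
orientation: [-0.704, 0.706, 0.056, -0.051]
wrist_force: [-0.6, 0.5, 3.8]
finger_gap: -0.0001
```

Request:
drive_tool(plan="-1 0 2 0 0 0 0; -1 0 1.5 0 0 0 0")

```text
clock: 17.4
tcp_pos: [0.5749, -0.1088, 0.2234]
orientation: [-0.704, 0.706, 0.056, -0.051]
wrist_force: [-0.7, 0.5, 4.2]
finger_gap: -0.0002
```

Request:
drive_tool(plan="-1 0 1 0 0 0 0; -1 0 1 0 0 0 0")

```text
clock: 17.65
tcp_pos: [0.5749, -0.1088, 0.2232]
orientation: [-0.704, 0.706, 0.056, -0.05]
wrist_force: [-3.8, 1.0, 9.7]
finger_gap: 0.0
```

Request:
drive_tool(plan="-1 0 1 0 0 0 0")

```text
clock: 17.77
tcp_pos: [0.5749, -0.1088, 0.2232]
orientation: [-0.704, 0.707, 0.057, -0.05]
wrist_force: [-2.7, 0.9, 9.5]
finger_gap: -0.0001
```

Request:
drive_tool(plan="-1 0 2 0 0 0 0; -1 0 2 0 0 0 0")

```text
clock: 18.02
tcp_pos: [0.575, -0.1088, 0.223]
orientation: [-0.703, 0.707, 0.058, -0.049]
wrist_force: [-4.7, 0.4, 14.3]
finger_gap: 0.0
```

Request:
drive_tool(plan="-1 0 2.5 0 0 0 0; -1 0 2.5 0 0 0 0; -1 0 2.5 0 0 0 0")

```text
clock: 18.4
tcp_pos: [0.575, -0.1088, 0.223]
orientation: [-0.702, 0.708, 0.06, -0.047]
wrist_force: [-6.6, 1.9, 15.7]
finger_gap: 0.0
```

```bash
python3 - <<'E'
from h import *
st()
E
```

```text
t 18.4 tcp [ 575.  -108.8  223. ] grasp [ 575.  -108.8  220. ] F [-6.61  1.89 15.68] gap 0.0 xhead 8.69 xtilt 1.05 lean 1.21 yhead -20.9 q [-0.32  0.32  0.03  1.26 -0.    1.1 ]
```

The tip bears with about 16 N at the wrist, roughly 10 N of it beyond the spring. Now up.

Request:
drive_tool(plan="-1 0 -2 0 0 0 0; -1 0 -5 0 0 0 0; -1 0 -8 0 0 0 0; -1 0 -15 0 0 0 0; -1 0 -40 0 0 0 0; -1 0 -40 0 0 0 0; -1 0 -20 40 0 0 0; -1 0 0 55 0 0 0")

```text
clock: 19.4
tcp_pos: [0.5588, -0.0153, 0.3571]
orientation: [-0.702, 0.708, 0.058, -0.045]
wrist_force: [1.2, -0.1, -0.8]
finger_gap: 0.0001
```

Request:
drive_tool(plan="-1 0 0 55 0 0 0; -1 -30 0 50 0 0 0; -1 -30 0 50 0 0 0; -1 0 0 0 0 0 0; -1 0 0 0 0 0 0")

```text
clock: 20.02
tcp_pos: [0.4748, 0.1365, 0.357]
orientation: [-0.703, 0.708, 0.06, -0.046]
wrist_force: [0.4, -0.3, -0.1]
finger_gap: -0.0003
```

```bash
python3 - <<'E'
from h import *
st()
im,d,c=shot('top','pics/t13.png'); im2,d2,c2=shot('scene','pics/s13.png'); shot('wrist','pics/w13.png')
cv2.imwrite('pics/t13z.png',cv2.resize(im[130:240,230:370],None,fx=5.4,fy=5.4,interpolation=cv2.INTER_CUBIC)[:,:,::-1])
for n in ('s10','s13'):
    im,d,c=load(f'pics/{n}.npz'); P=pts(c,d)
    m=np.zeros(d.shape,bool); m[128:160,205:235]=((im.max(2)<45)&(d>0))[128:160,205:235]
    q=P[m]; q=q[np.hypot(q[:,0]-.574,q[:,1]+.109)<.035]; print(n,len(q),np.percentile(q[:,2],[30,50,70,90]).round(4))
E
```

```text
t 20.02 tcp [474.8 136.5 357. ] grasp [474.9 136.5 354. ] F [ 0.43 -0.26 -0.07] gap -0.3 xhead 8.58 xtilt 1.15 lean 1.25 yhead -15.0 q [ 0.12  0.13  0.12  1.54 -0.01  1.54]
s10 339 [0.2357 0.2387 0.2394 0.2402]
s13 358 [0.2361 0.2387 0.2394 0.2403]
```

View pics/t13z.png

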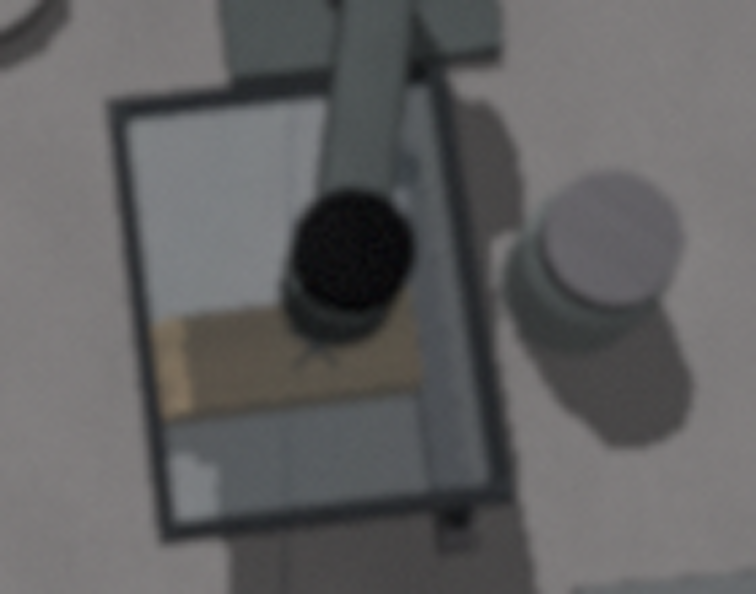

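View pics/s13.png

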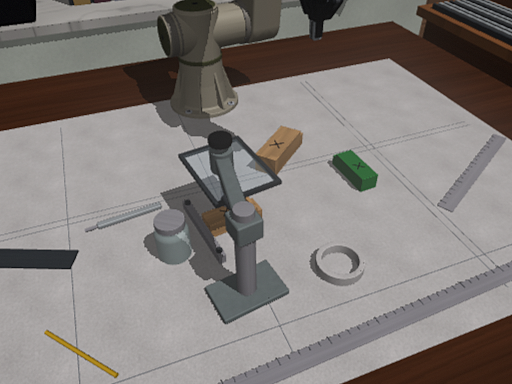

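View pics/w13.png

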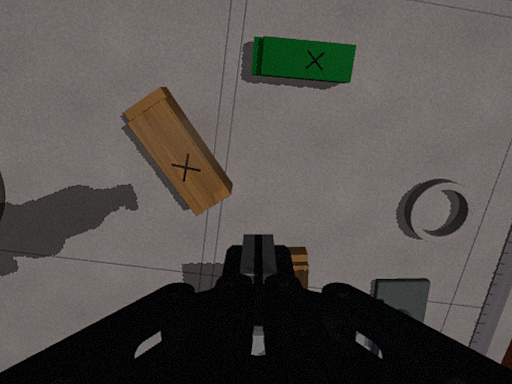

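The top view shows the rail end against the stop at about (420,350) in the zoom. Its lower edge slopes 6.6° in the picture, against 7.0° for the guard rim, so it is square within about half a degree. The knob is back up at 0.2387 m, and the jar, tape roll and knife are at the same pixels as before.

```bash
python3 - <<'E'
from h import *
a=load('pics/s10.npz')[0].astype(int);b=load('pics/s13.npz')[0].astype(int)
D=np.abs(a-b).max(2); print('rail diff',D[195:240,200:265].mean(),'bystanders',D[200:265,85:195].mean(),D[240:290,305:370].mean())
print(job.hand_in()); st()
E
```

```text
rail diff 2.861880341880342 bystanders 3.5935664335664335 3.9341538461538463
the job is handed in; nothing more can be done
None
the job is handed in; nothing more can be done
```

The rail is home against the stop, the punch has been pressed onto the cross and is back up, and the job is handed in. No verdict was reported. The last clock reading was about 20 s of the 48 s allowed.

**What I did:**
- I gripped the small wooden rail near its half-lap end with the hand leaning 42°, then turned it about 17° and slid it flat under the guard.
- I pushed it home against the stop with about 17 N, released it and backed out level.
- I pressed the knob with closed fingers to about 16 N at the wrist, roughly 10 N of it on the cross beyond the spring, and lifted away.

**Last checks:**
- **Cross and tip:** after release, the wrist camera put the cross about 0.4 mm along the feed and 0.8 mm across from the tip. I did not measure this again after punching. The rail showed no visible shift between the pictures before and after.
- **Square to the stop:** readings agreed to about 0.5°.
- **Punch:** the knob is back at its rest height, 0.2387 m both before and after.
- **Jar, tape roll and knife:** they look unmoved in the pictures.

**One disagreement:** the closed fingertips touched the knob about 20 mm lower than the stated 22 mm overhang implied. I therefore found contact by force and depth instead.

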